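# Seat and load the kinematic stage, then index it to the test station

## Task

Bring the carrier back from the test station on the left to the loading station on the right until it locks in the detent there. Clear the grey caps off the carrier's seats into the blue tub, set the stage top down with its three ball feet fully home in the cone, groove and flat, and stand each brass weight upright in the ring of its size on the stage; with everything loaded, push the carrier by its post along the rail so that it stays locked in the test station's detent, never running on past it. Leave the oil bottle where it is.

Things in the scene. Friction and masses are not known exactly. Their poses are not given: they have to be found in the camera images.
- carrier (a joint): Carrier's slide along the rail, m: 0 = detent of the loading station (right), 0.120 = detent of the test station (left, where it starts); grows along the rail's +y. End stops at -0.006 and 0.165: it can be pushed past. A spring ball holds it: about 6 N to break out, 2 N to slide; let go within 5 mm of a detent's middle it centres itself.
- rail: Fixed slide rail on the bench, a dark steel base 100 x 370 x 10 mm with two guide bars and an upright stop at each end, up to 26 mm high. Origin on the bench under the middle of the seat set when the carrier is at the loading station; +y runs along the rail towards the test station, +x points away from the robot. The base reaches from y = -95 mm to y = +275 mm.
- post_top (a point): Centre of the top of the carrier's push post, an upright round steel post 14 mm in diameter (collar 18 mm in its top 10 mm), its top 102 mm above the bench, 74 mm tall above the carrier plate. It stands on a tongue of the carrier towards the robot (108 mm from the seat-set middle). Frame turned as the rail's; grip it or push it sideways.
- seat_cone (a point): On the carrier, the point where the centre of the cone foot's ball must come to rest: 44 mm above the bench, in a round steel block 34 mm wide whose conical hole (90 degrees, 24 mm mouth) has its rim 45 mm above the bench. Axes as the rail's. It lies 52 mm towards the robot and 62 mm to +y of the seat-set middle. Carrier plate 150 x 160 mm, top 28 mm above the bench.
- seat_groove (a point): On the carrier, ball-centre point of the V-groove seat (square steel block 34 mm wide, groove 24 mm wide along the rail's y, rim 45 mm above the bench); 124 mm to -y of the cone.
- seat_flat (a point): On the carrier, ball-centre point of the flat seat (steel disc 32 mm wide, its top 36 mm above the bench), on the side away from the robot: 112 mm beyond the line of the other two.
- stage: Stage top: loose T-shaped grey plate (0.32 to 0.5 kg) on three 16 mm ball feet, seating only one way round. Origin level with the ball bottoms, plate z = 20..28 mm, x = -72..78 mm, y = -82..82 mm (-40..40 for x > 0); two feet at x = -52, one at x = 60 mm. Seated, its axes agree with the rail's and its origin is 36 mm above the bench over the seat-set middle.
- stage_grip (a point): Grip point on the stage's black upright handle bar: 26 mm along the stage's x, 14 mm thick (take it across the stage's y), standing 52 mm above the plate, centred at stage x = -16 mm. This point is 12 mm below the bar's top, 40 mm above the plate. Axes as the stage's.
- foot_cone (a point): Centre of the stage's ball foot for the cone, stage (-52, 62, 8) mm.
- foot_groove (a point): Centre of the stage's ball foot for the groove, stage (-52, -62, 8) mm.
- foot_flat (a point): Centre of the stage's ball foot for the flat, stage (60, 0, 8) mm.
- ring_0 (a point): Centre, on the plate's top, of the largest locating ring (56 mm inside, 13 mm high, 3 mm wall), for the largest weight; at stage (31, 0) mm.
- ring_1 (a point): The same for the middle ring (45 mm inside), at stage (-34, 43) mm, beside the tall handle bar, for the middle weight.
- ring_2 (a point): The same for the smallest ring (37 mm inside), at stage (-34, -43) mm, beside the tall handle bar, for the smallest weight.
- tub: Small open blue parts tub, 66 (x) x 100 (y) x 45 mm high, walls 2 mm, floor 3 mm, a few washers on it, loose, about 0.25 kg. Origin: centre of its underside.
- weight_0: The largest brass check weight, 48 mm in diameter, 64 mm tall, with a round grip knob on top. Its straight body reaches 44 mm up; take it by the body (0.6 kg). Origin: centre of its underside, z up. May be absent.
- weight_1: The middle brass check weight, 37 mm in diameter, 52 mm tall, with a round grip knob on top. Knob 18 mm wide above the shoulder at 36 mm; 0.25 kg. Origin: centre of its underside, z up. May be absent.
- weight_2: The smallest brass check weight, 29 mm in diameter, 44 mm tall, with a round grip knob on top. Knob 14 mm wide above the shoulder at 29 mm; 0.11 kg. Origin: centre of its underside, z up. May be absent.
- cap_0: Grey plastic seat cap that lies loose on the cone seat at the start: disc 30 mm in diameter and 8 mm thick with a round grip stem 14 mm in diameter on it, 30 mm tall in all. Origin: centre of its underside, z up. May be absent (that seat is then open already).
- cap_1: Grey plastic seat cap that lies loose on the groove seat at the start: disc 30 mm in diameter and 8 mm thick with a round grip stem 14 mm in diameter on it, 30 mm tall in all. Origin: centre of its underside, z up. May be absent (that seat is then open already).
- cap_2: Grey plastic seat cap that lies loose on the flat seat at the start: disc 30 mm in diameter and 8 mm thick with a round grip stem 14 mm in diameter on it, 30 mm tall in all. Origin: centre of its underside, z up. May be absent (that seat is then open already).
- oil_bottle: Oil bottle with spout, 53 mm in diameter, 158 mm tall; a bystander. Origin: centre of its underside.

How it is judged:
On the way, in this order (a step that is already met when the one before it is completed fails the run):
1. the carrier is locked in the detent of the loading station (value of joint carrier between -0.003 and 0.003 m), for 0.2 s.
2. at the loading station: caps in the tub, stage fully seated, every weight in its ring (x of cap_0 in the frame of tub between -0.033 and 0.033 m and y of cap_0 in the frame of tub between -0.05 and 0.05 m and x of cap_1 in the frame of tub between -0.033 and 0.033 m and y of cap_1 in the frame of tub between -0.05 and 0.05 m and x of cap_2 in the frame of tub between -0.033 and 0.033 m and y of cap_2 in the frame of tub between -0.05 and 0.05 m and z of each of cap_0, cap_1, cap_2 in the frame of tub below 0.045 m and distance between foot_cone and seat_cone below 0.003 m and distance between foot_groove and seat_groove below 0.003 m and distance between foot_flat and seat_flat below 0.003 m and horizontal distance between weight_0 and ring_0 below 0.006 m and z of weight_0 in the frame of ring_0 between -0.003 and 0.003 m and angle between each of weight_0, weight_1, weight_2's own z axis and vertical below 0.08 rad and horizontal distance between weight_1 and ring_1 below 0.006 m and z of weight_1 in the frame of ring_1 between -0.003 and 0.003 m and horizontal distance between weight_2 and ring_2 below 0.006 m and z of weight_2 in the frame of ring_2 between -0.003 and 0.003 m and value of joint carrier between -0.006 and 0.006 m), for 0.2 s.
3. the loaded carrier is locked in the detent of the test station (distance between foot_cone and seat_cone below 0.003 m and distance between foot_groove and seat_groove below 0.003 m and distance between foot_flat and seat_flat below 0.003 m and horizontal distance between weight_0 and ring_0 below 0.006 m and z of weight_0 in the frame of ring_0 between -0.003 and 0.003 m and angle between each of weight_0, weight_1, weight_2's own z axis and vertical below 0.08 rad and horizontal distance between weight_1 and ring_1 below 0.006 m and z of weight_1 in the frame of ring_1 between -0.003 and 0.003 m and horizontal distance between weight_2 and ring_2 below 0.006 m and z of weight_2 in the frame of ring_2 between -0.003 and 0.003 m and value of joint carrier between 0.117 and 0.123 m), for 0.2 s.
At the end, for the whole second after the job is handed in: Every cap that is present lies in the tub; each ball foot's centre is within 3 mm of its seat point; every weight that is present stands upright (within 0.08 rad) within 6 mm of the centre of the ring of its size, on the plate; the carrier rests within 3 mm of the test station's detent (0.120 m) (all of step 3 and x of cap_0 in the frame of tub between -0.033 and 0.033 m and y of cap_0 in the frame of tub between -0.05 and 0.05 m and x of cap_1 in the frame of tub between -0.033 and 0.033 m and y of cap_1 in the frame of tub between -0.05 and 0.05 m and x of cap_2 in the frame of tub between -0.033 and 0.033 m and y of cap_2 in the frame of tub between -0.05 and 0.05 m and z of each of cap_0, cap_1, cap_2 in the frame of tub below 0.045 m and linear speed of stage below 0.01 m/s and velocity of joint carrier below 0.005 m/s); the robot touches nothing.
It fails at once if the oil bottle is moved more than 4 cm or knocked over (distance of oil_bottle from where it was at the start of the episode above 0.04 m or angle between oil_bottle's own z axis and vertical above 0.6 rad).
It fails at once if the carrier is run past the test station (value of joint carrier above 0.14 m).
Of cap_0, cap_1, cap_2 only 2 to 3 are there at a start; the rules pass over those that are not, and their reading is None.
Of weight_0, weight_1, weight_2 only 2 to 3 are there at a start; the rules pass over those that are not, and their reading is None.
At some moment in a run one of weight_0, tub may be knocked a few centimetres aside while the robot is not near it.
Once in a run the grip may slacken for a moment while it holds something.
It also fails if it takes over 192 s, if anything falls off the work surface, if the arm or the gripper's body presses on something with over 40 N, if the wrist force passes 120 N, or if a joint passes its speed limit or range.

## Robot

A 6-joint arm with a two-finger parallel gripper is mounted at the origin on a cart in front of the work surface, level with it; the furniture and walls round the work are solid. World frame = base frame: x ahead of the robot, y to its left, z up, the work surface at z = 0. Lengths are in m, angles in rad, forces in N, time in s.
With the tool pointing down it reaches from about 0.35 to 0.85 m from the base axis. Payload 8.1 kg.
Tool frame: the origin (TCP) lies between the finger pads; the fingertips stand 11 mm ahead of it and the grasp point (between the pads) lies 8 mm behind it (tips_ahead is the z of the fingertips in the tool frame, in m); z points along the fingers, y is the line along which they close (so a half turn about z gives the same grasp; the last joint's range is limited). The gripper opens to 93 mm and grips with 3 to 60 N. Pads are 15 mm wide; open, the fingers measure 128 mm over their backs; the gripper's body (75 mm by 188 mm) begins 65 mm behind the grasp point.
Start: joints at [1.14, 0.13, 1.488, -0, 1.523, -0.085], TCP at [0.203, 0.564, 0.23] pointing down, gripper open.
Joint ranges: [-2.96, 2.96], [-0.89, 2.26], [0.02, 2.5], [-1.34, 4.48], [0, 2.73], [-2.66, 2.66]. Speed limits (rad/s): [2.39, 2.39, 2.79, 3.14, 3.14, 3.14].

## Interface

Orientations are given as a rotation vector (axis times angle).
In Python, from plant import read_state, read_camera, close_job, tips_ahead gives the robot as it stands. The module is installed in compiled form; this text tells all that it offers.
- The arm moves only by the tool move_arm, never from a script. Its argument "plan" is a list of rows, each a list of 7 numbers: the turn, a rotation vector about the tool's x, y, z in units of 6 degrees (1.0 is 6 degrees), then the shift along the tool's x, y, z in units of 25 mm (1.0 is 25 mm), then the finger opening in mm, from 0 to 93. A call has exactly 10 rows; each row shifts and turns the commanded pose from where the row before left it, along the tool's axes as they then stand; what a row does not reach is not made up. A row lasts 1/10 s, in which the tool goes at most 50 mm and 8.59 degrees, less where a joint would pass 70% of its speed; a pose out of reach is approached as far as the arm can. A call is refused whole if a number of a shift passes 1 or a number of a turn 1, either way. A call with a gripper value outside its range is refused whole. The fingers move at their own pace and stop on an object; "force" is the grip in N (left out, the last holds). Time passes only in rows, so rows that do not move let the fingers close, or fill a call up. It gives the time, the measured TCP pose, the force, the opening and the grip force at its end, in the units of the state.
- read_state(): the state, without advancing time (a new reading comes with each control period).
- read_camera(name): name is "side" or "top"; returns a dict with "frame" (420x560x3 uint8, red, green, blue), "z_map" (420x560 float32, m along the optical axis (not along the pixel's ray), 0 where there is no reading), "fx", "fy", "cx", "cy" (pixels), "rvec" (rotation vector, rad) and "tvec" (3), from world to camera coordinates, as OpenCV has them. Camera axes: x right, y down, z forward; pixel columns grow to the right and rows downward; lengths in m; the calibration is good to about 2 mm. A picture is of the moment at which its call begins.
- close_job(): hands the job in; it is judged then, once.
The state is a dict: "t": time; "q": joint angles; "dq": joint speeds; "joint_torque": joint torques, N m; "tool_pos": TCP position; "orientation": TCP orientation; "force": force on the tool from outside, world axes, zero at the start; "wrist_torque": the same for the moment, N m; "opening": finger opening in m; "gripper_force": force on a finger pad.
Only numpy, scipy, OpenCV 4.12 (cv2) and the standard library are available. Lean on these libraries where they do the work, as an engineer would, in place of code of your own. Each camera call takes 0.05 s, during which the arm holds its last target. There are 200 camera calls.

## Working session

There is one attempt and no reset: what is moved stays moved. The work goes in short steps, Python scripts to look and compute and a tool call to move; the robot and the scene stay as the last step left them, time stands still between calls to the robot, and variables do not carry over. Pictures are saved under pics/ and viewed, at most 14 in all, crops included, and the job is handed in when it is done.

Besides the shell and the picture viewer there is one more tool, called after "Emit:" as name(argument=value, ...), one argument or row to a line, values as JSON. move_arm: Moves the arm, as the interface text tells. Its arguments: {"type":"object","properties":{"plan":{"type":"array","items":{"type":"array","items":{"type":"number"}}},"force":{"type":"number"}},"required":["plan"]}

```bash
mkdir -p pics; cat > h.py <<'E'
import numpy as np, cv2
from plant import *
def cam(n,name=None):
    c=read_camera(n)
    c['R']=cv2.Rodrigues(np.array(c['rvec'],float))[0]; c['t']=np.array(c['tvec'],float).ravel()
    if name: cv2.imwrite(f'pics/{name}.png',c['frame'][:,:,::-1]); np.savez(f'pics/{name}.npz',**c)
    return c
def world(c,u,v,z=None):
    zz=c['z_map'][int(round(v)),int(round(u))] if z is None else z
    p=np.array([(u-c['cx'])/c['fx']*zz,(v-c['cy'])/c['fy']*zz,zz]); return c['R'].T@(p-c['t'])
def onz(c,u,v,h):
    d=c['R'].T@np.array([(u-c['cx'])/c['fx'],(v-c['cy'])/c['fy'],1.]); o=-c['R'].T@c['t']
    return o+d*(h-o[2])/d[2]
def cloud(c):
    v,u=np.mgrid[:420,:560]; z=c['z_map']
    P=np.stack([(u-c['cx'])/c['fx']*z,(v-c['cy'])/c['fy']*z,z],-1)
    W=(P-c['t'])@c['R']; W[z<=0]=np.nan; return W
def pix(c,p):
    q=c['R']@np.asarray(p)+c['t']; return q[0]/q[2]*c['fx']+c['cx'],q[1]/q[2]*c['fy']+c['cy']
E
python3 - <<'E'
from h import *
for n in('side','top'):
    c=cam(n,n+'0'); print(n,c['fx'],-c['R'].T@c['t'],c['R'][2])
s=read_state();print(s['t'],s['tool_pos'],s['orientation'],s['opening'],tips_ahead if not callable(tips_ahead) else tips_ahead())
a=np.hstack([cv2.imread('pics/side0.png'),cv2.imread('pics/top0.png')])
E
```

```text
side 536.8887195358735 [0.16920875 1.11500795 1.10899197] [ 0.21216255 -0.73660974 -0.64217844]
top 415.95092236955503 [ 0.37075706 -0.03086691  1.3853831 ] [ 0.11061354  0.00647116 -0.99384243]
0.1 [0.20311789 0.5640371  0.22868754] [-5.40318404e-01 -3.09436367e+00  2.58794380e-03] 0.09312919967779415 0.011
```

View pics/side0.png

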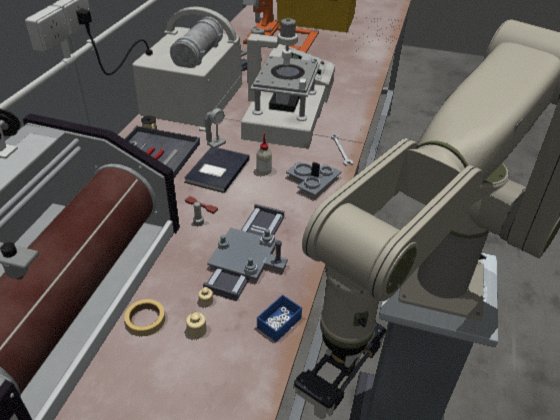

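View pics/top0.png

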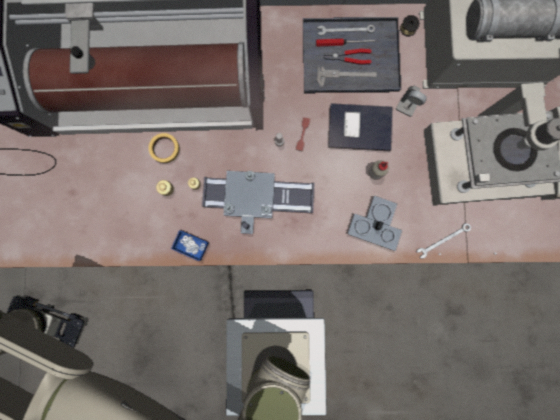

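```bash
python3 - <<'E'
import cv2,numpy as np
t=cv2.imread('pics/top0.png')[140:265,140:410]; s=cv2.imread('pics/side0.png')[140:350,120:350]
a=cv2.resize(t,(800,370),interpolation=cv2.INTER_CUBIC); cv2.imwrite('pics/tc.png',a)
b=cv2.resize(s,(657,600),interpolation=cv2.INTER_CUBIC); cv2.imwrite('pics/sc.png',b)
from h import *
for n in('side0','top0'):
    d=dict(np.load(f'pics/{n}.npz'));W=cloud(d)
    pts={'top0':[(165,187),(194,183),(247,224),(250,177),(238,209),(265,209),(282,196),(206,193),(190,245),(378,222),(378,170),(382,210),(362,230),(390,235)],
         'side0':[(196,320),(205,294),(278,245),(223,241),(250,267),(267,237),(280,318),(315,168),(264,160)]}[n]
    for p in pts: print(n,p,W[p[1],p[0]].round(3))
E
```

```text
side0 (196, 320) [0.577 0.369 0.053]
side0 (205, 294) [0.595 0.273 0.037]
side0 (278, 245) [0.45  0.1   0.099]
side0 (223, 241) [0.617 0.085 0.052]
side0 (250, 267) [0.509 0.163 0.057]
side0 (267, 237) [0.503 0.028 0.05 ]
side0 (280, 318) [0.391 0.27  0.014]
side0 (315, 168) [ 0.448 -0.33   0.063]
side0 (264, 160) [ 0.624 -0.32   0.064]
top0 (165, 187) [0.58  0.349 0.057]
top0 (194, 183) [0.592 0.257 0.053]
top0 (247, 224) [0.454 0.081 0.1  ]
top0 (250, 177) [0.612 0.075 0.043]
top0 (238, 209) [0.509 0.117 0.026]
top0 (265, 209) [0.503 0.026 0.07 ]
top0 (282, 196) [ 0.553 -0.029  0.004]
top0 (206, 193) [0.566 0.226 0.007]
top0 (190, 245) [0.393 0.277 0.007]
top0 (378, 222) [ 0.459 -0.334  0.057]
top0 (378, 170) [ 0.621 -0.333  0.089]
top0 (382, 210) [ 0.5   -0.355  0.028]
top0 (362, 230) [ 0.435 -0.288  0.027]
top0 (390, 235) [ 0.418 -0.379  0.024]
```

View pics/tc.png

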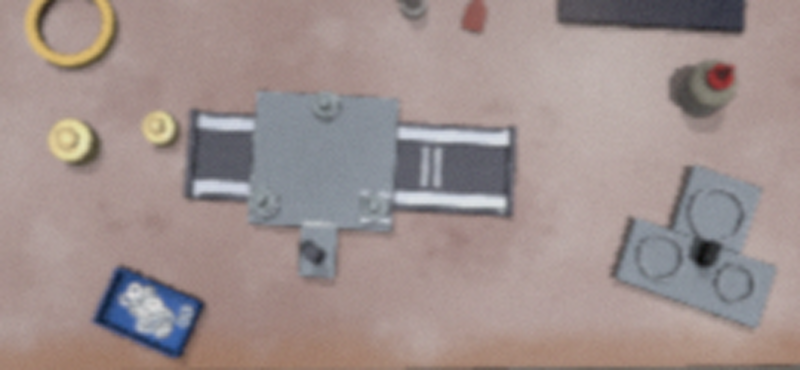

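View pics/sc.png

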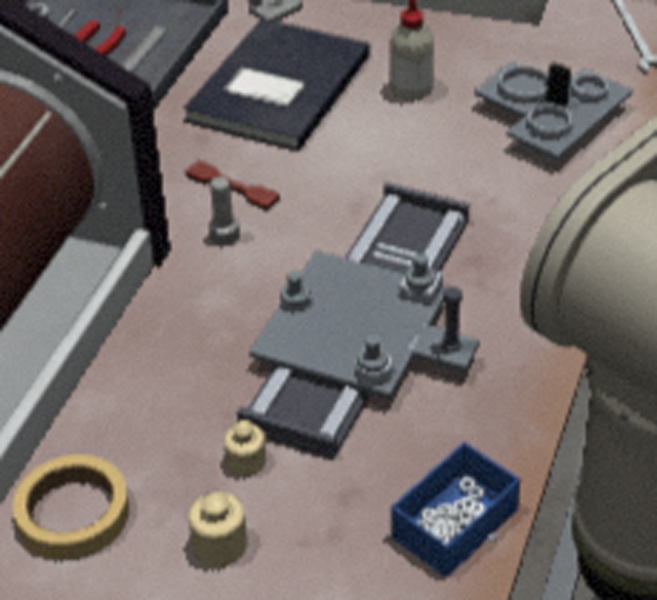

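```bash
cat >> h.py <<'E'
def tri(ct,pt,cs,ps):
    A=[];b=[]
    for c,(u,v) in((ct,pt),(cs,ps)):
        d=c['R'].T@np.array([(u-c['cx'])/c['fx'],(v-c['cy'])/c['fy'],1.]);d/=np.linalg.norm(d);o=-c['R'].T@c['t']
        M=np.eye(3)-np.outer(d,d);A.append(M);b.append(M@o)
    return np.linalg.lstsq(np.vstack(A),np.hstack(b),rcond=None)[0]
E
python3 - <<'E'
from h import *
T=dict(np.load('pics/top0.npz'));S=dict(np.load('pics/side0.npz'))
ft=lambda u,v:(140+u/2.963-.5,140+v/2.96-.5); fs=lambda u,v:(120+u/2.857-.5,140+v/2.857-.5)
D={'capflat':((328,101),(293,278)),'capcone':((262,201),(373,343)),'capgroove':((374,202),(419,260)),'post':((307,243),(453,292)),
'w0':((70,136),(216,502)),'w1':((158,125),(243,429)),'handle':((709,242),(560,69)),'r0':((716,213),(523,83)),'r1':((659,256),(549,121)),'r2':((735,283),(591,87)),
'tub c':((150,312),(455,508)),'bottle':((722,76),(411,16))}
for k,(a,b) in D.items():
    print(k,tri(T,ft(*a),S,fs(*b)).round(4))
print('rail corners at .026 (ul,ll,ur,lr)',[onz(T,*ft(*p),.022).round(3)[:2] for p in((190,110),(186,198),(515,126),(513,216))])
print('tub rim corners',[onz(T,*ft(*p),.045).round(3)[:2] for p in((120,267),(95,322),(204,301),(184,357))])
# height clusters
for nm,C in(('T',T),('S',S)):
    W=cloud(C).reshape(-1,3); 
    for k,(c,r,lo,hi) in {'w0':((.58,.358),.035,.03,.08),'w1':((.593,.264),.03,.02,.07),'handle':((.455,-.335),.03,.05,.09),'post':((.453,.09),.02,.06,.11)}.items():
        m=(np.hypot(W[:,0]-c[0],W[:,1]-c[1])<r)&(W[:,2]>lo)&(W[:,2]<hi); print(nm,k,m.sum(),np.median(W[m],0).round(4),W[m][:,2].max().round(3) if m.any() else'')
E
```

```text
capflat [0.622  0.074  0.0566]
capcone [0.5122 0.1448 0.0665]
capgroove [0.5072 0.0235 0.07  ]
post [0.4569 0.0914 0.1027]
w0 [0.5853 0.3566 0.0538]
w1 [0.5992 0.263  0.0421]
handle [ 0.4539 -0.3328  0.0786]
r0 [ 0.4945 -0.3503  0.0367]
r1 [ 0.4474 -0.2864  0.0368]
r2 [ 0.4165 -0.3684  0.0362]
tub c [0.3933 0.2739 0.0202]
bottle [ 0.6337 -0.3455  0.1058]
rail corners at .026 (ul,ll,ur,lr) [array([0.618, 0.231]), array([0.519, 0.235]), array([ 0.596, -0.133]), array([ 0.495, -0.129])]
tub rim corners [array([0.442, 0.302]), array([0.382, 0.328]), array([0.404, 0.21 ]), array([0.344, 0.231])]
T w0 180 [0.5799 0.3544 0.0454] 0.066
T w1 105 [0.594  0.2606 0.0332] 0.053
T handle 50 [ 0.4476 -0.3345  0.0774] 0.084
T post 27 [0.4512 0.0865 0.101 ] 0.106
S w0 318 [0.5777 0.3703 0.0476] 0.068
S w1 192 [0.5936 0.2729 0.0351] 0.058
S handle 75 [ 0.4467 -0.3288  0.0699] 0.085
S post 78 [0.4507 0.0948 0.0915] 0.107
```

```bash
cat >> h.py <<'E'
def pose():
    s=read_state(); R=cv2.Rodrigues(np.array(s['orientation'],float))[0]; return s,np.array(s['tool_pos']),R
def go(P,th,rows,start=None):
    """rows of equal command taking the tool to P with tool-y at heading th deg cw from +y"""
    if start is None: s,p,R=pose(); t0=np.degrees(np.arctan2(R[0,1],R[1,1]))
    else: p,t0=np.array(start[0]),start[1]
    d=(th-t0+90)%180-90          # cw turn (about tool z, down)
    M=np.zeros((3,3))
    for i in range(rows):
        a=np.radians(t0+d*i/rows); y=np.array([np.sin(a),np.cos(a),0]);z=np.array([0,0,-1.]);M+=np.stack([np.cross(y,z),y,z],1)
    sh=np.linalg.solve(M,np.array(P)-p)/.025
    print(rows,'rows: tz %.3f  shift %s'%(d/rows/6,sh.round(3)),'from',np.round(p,4),'th0 %.2f'%t0); return (list(P),t0+d)
E
python3 - <<'E'
from h import *
a=go([.452,.090,.15],3.6,20); a=go([.452,.090,.078],3.6,5,a)
E
```

```text
20 rows: tz -0.135  shift [-0.688 -0.825  0.157] from [0.2031 0.564  0.2287] th0 19.81
5 rows: tz 0.000  shift [-0.     0.     0.576] from [0.452 0.09  0.15 ] th0 3.60
```

Emit:
move_arm(
  plan=[
    [0,0,-0.135,-0.688,-0.825,0.157,93],
    [0,0,-0.135,-0.688,-0.825,0.157,93],
    [0,0,-0.135,-0.688,-0.825,0.157,93],
    [0,0,-0.135,-0.688,-0.825,0.157,93],
    [0,0,-0.135,-0.688,-0.825,0.157,93],
    [0,0,-0.135,-0.688,-0.825,0.157,93],
    [0,0,-0.135,-0.688,-0.825,0.157,93],
    [0,0,-0.135,-0.688,-0.825,0.157,93],
    [0,0,-0.135,-0.688,-0.825,0.157,93],
    [0,0,-0.135,-0.688,-0.825,0.157,93],
  ],
)

```text
t: 1.1
tool_pos: [0.3111, 0.3175, 0.1899]
orientation: [-0.319, -3.125, 0.001]
force: [-0.2, -0.1, 0.7]
opening: 0.093
gripper_force: 0.0
```

Emit:
move_arm(
  plan=[
    [0,0,-0.135,-0.688,-0.825,0.157,93],
    [0,0,-0.135,-0.688,-0.825,0.157,93],
    [0,0,-0.135,-0.688,-0.825,0.157,93],
    [0,0,-0.135,-0.688,-0.825,0.157,93],
    [0,0,-0.135,-0.688,-0.825,0.157,93],
    [0,0,-0.135,-0.688,-0.825,0.157,93],
    [0,0,-0.135,-0.688,-0.825,0.157,93],
    [0,0,-0.135,-0.688,-0.825,0.157,93],
    [0,0,-0.135,-0.688,-0.825,0.157,93],
    [0,0,-0.135,-0.688,-0.825,0.157,93],
  ],
)

```text
t: 2.1
tool_pos: [0.4524, 0.0895, 0.1506]
orientation: [-0.098, -3.139, 0.0]
force: [-0.0, 0.7, 0.6]
opening: 0.0928
gripper_force: 0.0
```

```bash
python3 - <<'E'
from h import *
c=cam('side','side1'); s,p,R=pose(); print(s['t'],p,s['q'],s['opening'],s['force'])
go([.452,.090,.15],3.6,1)
W=cloud(c).reshape(-1,3);m=(np.hypot(W[:,0]-.452,W[:,1]-.09)<.02)&(W[:,2]>.05)&(W[:,2]<.11);print(m.sum(),np.median(W[m],0))
u,v=pix(c,p);print(u,v);u,v=int(u),int(v);x0,y0=max(u-75,0),max(v-55,0)
cv2.imwrite('pics/a1.png',cv2.resize(c['frame'][y0:y0+110,x0:x0+150,::-1],None,fx=4,fy=4,interpolation=cv2.INTER_CUBIC));print(x0,y0)
E
```

```text
2.15 [0.45395986 0.0867871  0.15013377] [ 0.07947344 -0.19879712  1.95646318 -0.00201795  1.38395606 -1.42832946] 0.09266200004391127 [-0.87518895 -1.4986041  -0.78771575]
1 rows: tz 0.002  shift [0.086 0.123 0.005] from [0.454  0.0868 0.1501] th0 3.59
91 [0.45078959 0.09405996 0.08631172]
278.2274131153075 227.6254555694981
203 172
```

View pics/a1.png

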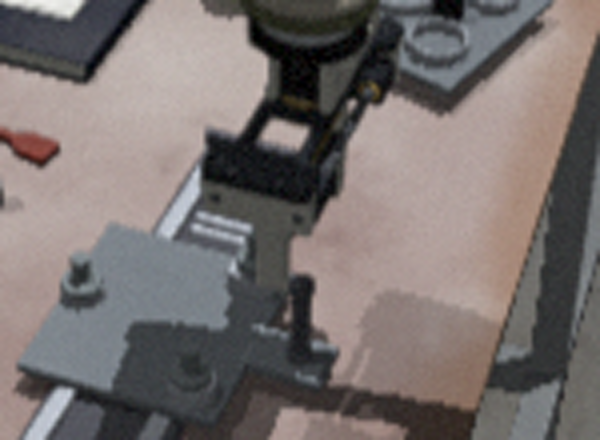

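```bash
python3 - <<'E'
from h import *
c=dict(np.load('pics/side1.npz')); s,p,R=pose()
for q in([0,.047,.011],[0,-.047,.011],[0,0,0],[0,.047,-.07],[0,-.047,-.07]):
    u,v=pix(c,p+R@np.array(q)); print(q,((u-203)*4,(v-172)*4))
for P in([.452,.09,.102],[.452,.09,.03]): u,v=pix(c,P); print(((u-203)*4,(v-172)*4))
E
```

```text
[0, 0.047, 0.011] (np.float64(275.76090542205793), np.float64(279.70731842791065))
[0, -0.047, 0.011] (np.float64(324.2065212746984), np.float64(191.71856335240932))
[0, 0, 0] (np.float64(300.90965246123005), np.float64(222.50182227799235))
[0, 0.047, -0.07] (np.float64(277.5845358167219), np.float64(186.5504789844672))
[0, -0.047, -0.07] (np.float64(327.71905134684766), np.float64(99.77299425455249))
(np.float64(300.74948954547153), np.float64(278.7096064538274))
(np.float64(298.4798567003277), np.float64(353.2645830518388))
```

Emit:
move_arm(
  plan=[
    [0,0,0,0,0,0.58,93],
    [0,0,0,0,0,0.58,93],
    [0,0,0,0,0,0.58,93],
    [0,0,0,0,0,0.58,93],
    [0,0,0,0,0,0.58,60],
    [0,0,0,0,0,0,5],
    [0,0,0,0,0,0,5],
    [0,0,0,0,0,0,5],
    [0,0,0,0,0,0,5],
    [0,0,0,0,0,0,5],
  ],
  force=20,
)

```text
t: 3.15
tool_pos: [0.4528, 0.0907, 0.0793]
orientation: [0.099, 3.139, 0.0]
force: [0.3, 0.2, -0.2]
opening: 0.0497
gripper_force: 0.0
```

Emit:
move_arm(
  plan=[
    [0,0,0,0,0,0,5],
    [0,0,0,0,0,0,5],
    [0,0,0,0,0,0,5],
    [0,0,0,0,0,0,5],
    [0,0,0,0,0,0,5],
    [0,0,0,0,0,0,5],
    [0,0,0,0,0,0,5],
    [0,0,0,0,0,0,5],
    [0,0,0,0,0,0,5],
    [0,0,0,0,0,0,5],
  ],
)

```text
t: 4.15
tool_pos: [0.4522, 0.0896, 0.0786]
orientation: [-0.099, -3.14, 0.003]
force: [-0.9, -5.6, 1.0]
opening: 0.0137
gripper_force: 20.0
```

Emit:
move_arm(
  plan=[
    [0,0,0,0,-0.2,0,5],
    [0,0,0,0,-0.5,0,5],
    [0,0,0,0,-0.6,0,5],
    [0,0,0,0,-0.6,0,5],
    [0,0,0,0,-0.6,0,5],
    [0,0,0,0,-0.6,0,5],
    [0,0,0,0,-0.6,0,5],
    [0,0,0,0,-0.6,0,5],
    [0,0,0,0,-0.4,0,5],
    [0,0,0,0,-0.1,0,5],
  ],
)

```text
t: 5.15
tool_pos: [0.4441, -0.0306, 0.0786]
orientation: [-0.1, -3.139, 0.002]
force: [-3.6, 1.7, 2.9]
opening: 0.0139
gripper_force: 20.0
```

```bash
python3 - <<'E'
from h import *
c=cam('side'); s,p,R=pose(); print(s['t'],p,s['opening'],s['force'],s['gripper_force'])
E
```

```text
5.2 [ 0.4441329  -0.03051276  0.0786228 ] 0.013524032173709203 [-4.14112559 -5.97502884  2.90128966] 20.00025451183319
```

Emit:
move_arm(
  plan=[
    [0,0,0,0,0,0,50],
    [0,0,0,0,0,0,50],
    [0,0,0,0,0,0,50],
    [0,0,0,0,0,0,50],
    [0,0,0,0,0,-1,60],
    [0,0,0,0,0,-1,60],
    [0,0,0,0,-0.5,-1,60],
    [0,0,0,0,-1,-1,60],
    [0,0,0,0,-1,-0.5,60],
    [0,0,0,0,-1,0,60],
  ],
)

```text
t: 6.2
tool_pos: [0.4406, -0.1177, 0.194]
orientation: [0.097, 3.136, -0.002]
force: [0.4, 0.5, 0.3]
opening: 0.0603
gripper_force: 0.0
```

Emit:
move_arm(
  plan=[
    [0,0,0,0.3,-1,0,60],
    [0,0,0,0.3,-1,0,60],
    [0,0,0,0.3,-1,0,60],
    [0,0,0,0,-1,0,60],
    [0,0,0,0,-1,0,60],
    [0,0,0,0,0,0,60],
    [0,0,0,0,0,0,60],
    [0,0,0,0,0,0,60],
    [0,0,0,0,0,0,60],
    [0,0,0,0,0,0,60],
  ],
)

```text
t: 7.2
tool_pos: [0.4091, -0.2391, 0.1912]
orientation: [0.097, 3.14, 0.0]
force: [0.1, -0.7, 0.6]
opening: 0.0601
gripper_force: 0.0
```

```bash
python3 - <<'E'
from h import *
s,p,R=pose(); print(s['t'],p,s['opening'],s['force'])
T=cam('top','top2');S=cam('side','side2')
def crop(c,ctr,w,h,f):
    u,v=map(int,pix(c,ctr)); x,y=max(u-w//2,0),max(v-h//2,0); print('crop',x,y,f); return cv2.resize(c['frame'][y:y+h,x:x+w,::-1],None,fx=f,fy=f,interpolation=cv2.INTER_CUBIC)
a=crop(T,[.55,-.04,.05],95,95,4);b=crop(S,[.55,-.04,.05],100,95,4)
cv2.imwrite('pics/b2.png',np.hstack([a,b]))
E
```

```text
7.2 [ 0.40906439 -0.23914702  0.19115375] 0.06013188497753804 [ 0.13865258 -0.6921159   0.61003392]
crop 238 147 4
crop 208 171 4
```

View pics/b2.png

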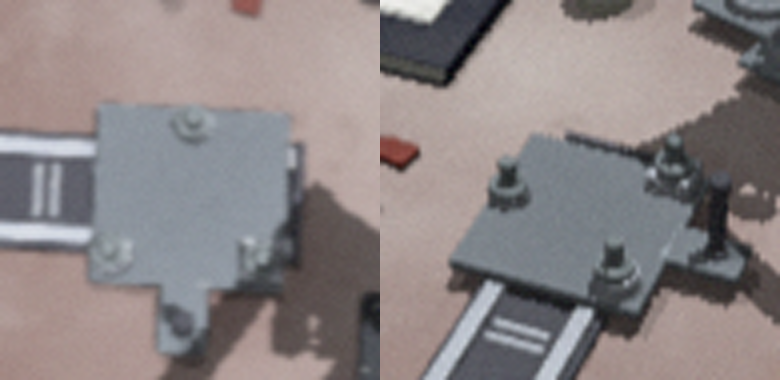

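```bash
python3 - <<'E'
from h import *
T=dict(np.load('pics/top2.npz'));S=dict(np.load('pics/side2.npz'))
ft=lambda u,v:(238+u/4-.375,147+v/4-.375); fs=lambda u,v:(208+u/4-.375,171+v/4-.375)
for k,a,b,h in(('flat',(193,119),(128,161),.066),('cone',(111,244),(234,243),.075),('groove',(255,243),(293,140),.075),('post',(180,319),(338,176),.102)):
    print(k,tri(T,ft(*a),S,fs(*b)).round(4),'T',onz(T,*ft(*a),h)[:2].round(4),'S',onz(S,*fs(*b),h)[:2].round(4))
M=np.array([.5524,-.0385]);
for th in(3.6,4.0):
    t=np.radians(th);x=np.array([np.cos(t),-np.sin(t)]);y=np.array([np.sin(t),np.cos(t)]);M=np.array([.4435,-.031])+.108*x
    print(th,'mid',M,'cone',M-.052*x+.062*y,'groove',M-.052*x-.062*y,'flat',M+.06*x)
E
```

```text
flat [ 0.61   -0.0415  0.0642] T [ 0.6082 -0.0419] S [ 0.6109 -0.0396]
cone [0.5074 0.0246 0.0676] T [0.507  0.0244] S [0.5046 0.0323]
groove [ 0.5017 -0.0905  0.0755] T [ 0.5065 -0.0896] S [ 0.4971 -0.0915]
post [ 0.4456 -0.0296  0.1033] T [ 0.4454 -0.0296] S [ 0.4461 -0.031 ]
3.6 mid [ 0.55128689 -0.03778138] cone [0.50328251 0.02736139] groove [ 0.49549648 -0.09639393] flat [ 0.61116849 -0.04154881]
4.0 mid [ 0.55123692 -0.0385337 ] cone [0.50368849 0.02694261] groove [ 0.49503869 -0.09675533] flat [ 0.61109076 -0.04271909]
```

```bash
python3 - <<'E'
from h import *
a=go([.498,-.094,.115],3.6,10); a=go([.498,-.094,.067],3.6,4,a)
E
```

```text
10 rows: tz 0.001  shift [-0.319  0.603  0.305] from [ 0.409  -0.2394  0.1912] th0 3.56
4 rows: tz 0.000  shift [-0.    0.    0.48] from [ 0.498 -0.094  0.115] th0 3.60
```

Emit:
move_arm(
  plan=[
    [0,0,0,-0.32,0.6,0.3,45],
    [0,0,0,-0.32,0.6,0.3,45],
    [0,0,0,-0.32,0.6,0.3,45],
    [0,0,0,-0.32,0.6,0.3,45],
    [0,0,0,-0.32,0.6,0.3,45],
    [0,0,0,-0.32,0.6,0.3,45],
    [0,0,0,-0.32,0.6,0.3,45],
    [0,0,0,-0.32,0.6,0.3,45],
    [0,0,0,-0.32,0.6,0.3,45],
    [0,0,0,-0.31,0.63,0.35,45],
  ],
)

```text
t: 8.3
tool_pos: [0.4985, -0.0937, 0.1148]
orientation: [0.099, 3.139, -0.0]
force: [0.3, -0.0, 0.1]
opening: 0.0451
gripper_force: 0.0
```

Emit:
move_arm(
  plan=[
    [0,0,0,0,0,0.48,45],
    [0,0,0,0,0,0.48,45],
    [0,0,0,0,0,0.48,45],
    [0,0,0,0,0,0.48,45],
    [0,0,0,0,0,0,5],
    [0,0,0,0,0,0,5],
    [0,0,0,0,0,0,5],
    [0,0,0,0,0,0,5],
    [0,0,0,0,0,0,5],
    [0,0,0,0,0,0,5],
  ],
)

```text
t: 9.3
tool_pos: [0.4985, -0.0947, 0.0676]
orientation: [0.099, 3.139, -0.001]
force: [0.5, -0.1, 3.2]
opening: 0.0134
gripper_force: 20.0
```

```bash
python3 - <<'E'
from h import *
c=cam('side','side3');s,p,R=pose(); print(s['t'],p,s['opening'],s['force'],s['gripper_force'])
W=cloud(c);F=c['frame'].astype(int);m=(F[:,:,2]>F[:,:,0]*1.8)&(F[:,:,2]>50)&(W[:,:,1]>.15)&(W[:,:,1]<.4)&(W[:,:,2]>.03)
X=W[m];print('tub',m.sum(),np.nanmin(X,0),np.nanmax(X,0),cv2.minAreaRect(X[:,:2].astype(np.float32)))
p[2]=.067
a=go([p[0],p[1],.14],3.6,3); a=go([.384,.245,.14],3.6,14,a);a=go([.384,.245,.06],3.6,4,a)
E
```

```text
9.35 [ 0.49848747 -0.09464396  0.06755643] 0.0134890672093594 [-0.19516599 -0.44481217  2.69743247] 20.000250935554504
tub 343 [0.34362082 0.218641   0.03016939] [0.43823553 0.33626567 0.04989693] ((0.39248013496398926, 0.27733317017555237), (0.10438314825296402, 0.06842342764139175), 65.49864959716797)
3 rows: tz -0.001  shift [-0.     0.    -0.966] from [ 0.4985 -0.0946  0.0676] th0 3.61
14 rows: tz 0.000  shift [ 0.387  0.948 -0.   ] from [ 0.4985 -0.0946  0.14  ] th0 3.60
4 rows: tz 0.000  shift [-0.   0.   0.8] from [0.384 0.245 0.14 ] th0 3.60
```

Emit:
move_arm(
  plan=[
    [0,0,0,0,0,-0.9,5],
    [0,0,0,0,0,-0.9,5],
    [0,0,0,0,0,-0.9,5],
    [0,0,0,0.39,0.95,0,5],
    [0,0,0,0.39,0.95,0,5],
    [0,0,0,0.39,0.95,0,5],
    [0,0,0,0.39,0.95,0,5],
    [0,0,0,0.39,0.95,0,5],
    [0,0,0,0.39,0.95,0,5],
    [0,0,0,0.39,0.95,0,5],
  ],
)

```text
t: 10.35
tool_pos: [0.4398, 0.0768, 0.1344]
orientation: [0.099, 3.14, 0.0]
force: [0.2, 0.1, -0.4]
opening: 0.0135
gripper_force: 20.0
```

Emit:
move_arm(
  plan=[
    [0,0,0,0.39,0.95,0,5],
    [0,0,0,0.39,0.95,0,5],
    [0,0,0,0.39,0.95,0,5],
    [0,0,0,0.39,0.95,0,5],
    [0,0,0,0.39,0.95,0,5],
    [0,0,0,0.39,0.97,0,5],
    [0,0,0,0.39,1,0,5],
    [0,0,0,0,0,0.5,5],
    [0,0,0,0,0,0.5,5],
    [0,0,0,0,0,0,5],
  ],
)

```text
t: 11.35
tool_pos: [0.3812, 0.2463, 0.1066]
orientation: [-0.099, -3.136, 0.004]
force: [-0.6, -0.0, -0.7]
opening: 0.013
gripper_force: 20.0
```

```bash
cat >> h.py <<'E'
def tub(c,x=(.25,.6),y=(.1,.5)):
    W=cloud(c);F=c['frame'].astype(int);m=(F[:,:,2]>F[:,:,0]*1.8)&(F[:,:,2]>50)&(W[:,:,1]>y[0])&(W[:,:,1]<y[1])&(W[:,:,2]>.03)&(W[:,:,0]>x[0])&(W[:,:,0]<x[1])
    if m.sum()>5: print('tub',m.sum(),cv2.minAreaRect(W[m][:,:2].astype(np.float32)))
def crop(c,ctr,w,h,f):
    u,v=map(int,pix(c,ctr)); x,y=min(max(u-w//2,0),560-w),min(max(v-h//2,0),420-h); print('crop',x,y,f); return cv2.resize(c['frame'][y:y+h,x:x+w,::-1],None,fx=f,fy=f,interpolation=cv2.INTER_CUBIC)
E
python3 - <<'E'
from h import *
c=cam('side','side4');s,p,R=pose(); print(s['t'],p,s['opening'],s['force'],s['gripper_force'])
tub(c); cv2.imwrite('pics/c4.png',crop(c,[.39,.27,.06],150,110,4))
E
```

```text
11.4 [0.3818001  0.24642462 0.10766045] 0.013239422180545924 [0.12167012 0.34544497 0.1480758 ] 19.99744176864624
tub 323 ((0.39194461703300476, 0.2777649760246277), (0.10305556654930115, 0.06843195110559464), 66.11044311523438)
crop 205 251 4
```

View pics/c4.png

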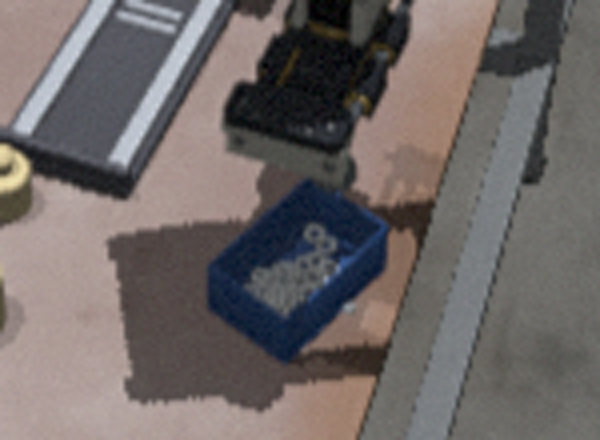

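```bash
python3 - <<'E'
from h import *
a=go([.384,.249,.06],3.6,3); b=go([.384,.249,.13],3.6,3,a);b=go([.504,.027,.13],3.6,10,b);b=go([.504,.027,.067],3.6,3,b)
E
```

```text
3 rows: tz -0.003  shift [-0.027  0.036  0.635] from [0.3818 0.2464 0.1077] th0 3.66
3 rows: tz 0.000  shift [-0.     0.    -0.933] from [0.384 0.249 0.06 ] th0 3.60
10 rows: tz 0.000  shift [-0.535 -0.856 -0.   ] from [0.384 0.249 0.13 ] th0 3.60
3 rows: tz 0.000  shift [-0.    0.    0.84] from [0.504 0.027 0.13 ] th0 3.60
```

Emit:
move_arm(
  plan=[
    [0,0,0,-0.03,0.04,0.63,5],
    [0,0,0,-0.03,0.04,0.63,5],
    [0,0,0,-0.03,0.04,0.63,5],
    [0,0,0,0,0,0,45],
    [0,0,0,0,0,0,45],
    [0,0,0,0,0,0,45],
    [0,0,0,0,0,0,45],
    [0,0,0,0,0,-0.93,45],
    [0,0,0,0,0,-0.93,45],
    [0,0,0,0,0,-0.93,45],
  ],
)

```text
t: 12.4
tool_pos: [0.3853, 0.2507, 0.1334]
orientation: [0.099, 3.139, 0.001]
force: [-0.3, 0.1, -0.3]
opening: 0.0452
gripper_force: 0.0
```

Emit:
move_arm(
  plan=[
    [0,0,0,-0.535,-0.856,0,45],
    [0,0,0,-0.535,-0.856,0,45],
    [0,0,0,-0.535,-0.856,0,45],
    [0,0,0,-0.535,-0.856,0,45],
    [0,0,0,-0.535,-0.856,0,45],
    [0,0,0,-0.535,-0.856,0,45],
    [0,0,0,-0.535,-0.856,0,45],
    [0,0,0,-0.535,-0.856,0,45],
    [0,0,0,-0.535,-0.856,0,45],
    [0,0,0,-0.535,-0.856,0,45],
  ],
)

```text
t: 13.4
tool_pos: [0.506, 0.0276, 0.1328]
orientation: [0.099, 3.139, 0.0]
force: [-0.0, 0.2, 0.5]
opening: 0.0448
gripper_force: 0.0
```

```bash
python3 - <<'E'
from h import *
c=cam('side','side5');s,p,R=pose(); print(s['t'],p,s['opening'],s['force'])
tub(c); cv2.imwrite('pics/c5.png',crop(c,[.44,.15,.06],190,140,4))
go([.504,.027,.067],3.6,4)
E
```

```text
13.45 [0.50751612 0.02467171 0.1330005 ] 0.0446285121837535 [-0.83318781 -3.20698894  0.97018287]
tub 337 ((0.3917560577392578, 0.27782464027404785), (0.10229001939296722, 0.06886383146047592), 65.74494171142578)
crop 180 198 4
4 rows: tz -0.003  shift [0.037 0.021 0.66 ] from [0.5075 0.0247 0.133 ] th0 3.68
```

View pics/c5.png

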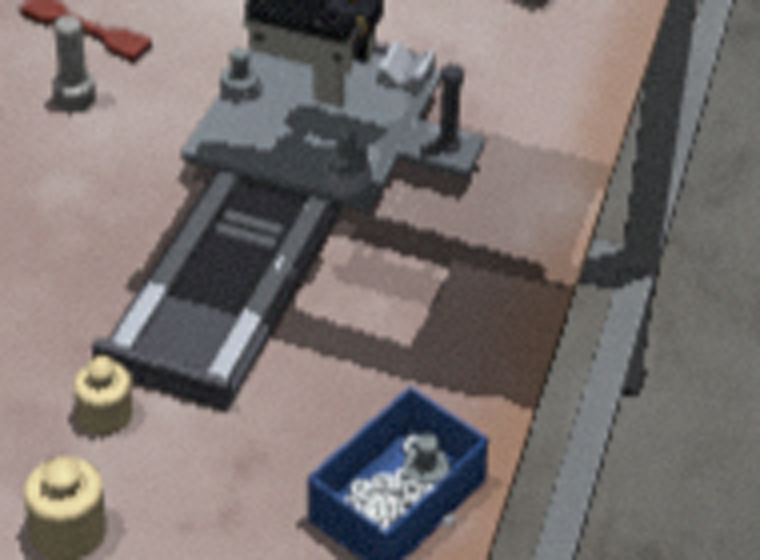

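Emit:
move_arm(
  plan=[
    [0,0,0,0.02,0,0.66,45],
    [0,0,0,0.02,0,0.66,45],
    [0,0,0,0.02,0,0.66,45],
    [0,0,0,0.02,0,0.66,45],
    [0,0,0,0,0,0,5],
    [0,0,0,0,0,0,5],
    [0,0,0,0,0,0,5],
    [0,0,0,0,0,0,5],
    [0,0,0,0,0,0,5],
    [0,0,0,0,0,0,5],
  ],
)

```text
t: 14.45
tool_pos: [0.504, 0.0287, 0.0669]
orientation: [0.099, 3.138, 0.0]
force: [0.3, -0.5, 4.1]
opening: 0.0134
gripper_force: 20.0
```

```bash
python3 - <<'E'
from h import *
s,p,R=pose(); print(s['t'],p,s['opening'],s['force'],s['gripper_force'])
a=(p,3.6);a=([p[0],p[1],p[2]+.0675],3.6);a=go([.4035,.297,.134],3.6,13,a)
a=([.4035,.297,.13],3.6);a=go([.611,-.041,.12],3.6,15,a)
E
```

```text
14.45 [0.50404398 0.02872095 0.06687894] 0.013355225888871274 [ 0.30290769 -0.45344715  4.07621499] 20.000833868980408
13 rows: tz 0.000  shift [0.361 0.804 0.001] from [0.504  0.0287 0.1344] th0 3.60
15 rows: tz 0.000  shift [-0.609 -0.865  0.027] from [0.4035 0.297  0.13  ] th0 3.60
```

Emit:
move_arm(
  plan=[
    [0,0,0,0,0,-0.9,5],
    [0,0,0,0,0,-0.9,5],
    [0,0,0,0,0,-0.9,5],
    [0,0,0,0.361,0.804,0,5],
    [0,0,0,0.361,0.804,0,5],
    [0,0,0,0.361,0.804,0,5],
    [0,0,0,0.361,0.804,0,5],
    [0,0,0,0.361,0.804,0,5],
    [0,0,0,0.361,0.804,0,5],
    [0,0,0,0.361,0.804,0,5],
  ],
)

```text
t: 15.45
tool_pos: [0.4485, 0.1739, 0.1334]
orientation: [-0.099, -3.14, 0.0]
force: [-0.2, 0.5, -0.3]
opening: 0.0138
gripper_force: 20.0
```

Emit:
move_arm(
  plan=[
    [0,0,0,0.361,0.804,0,5],
    [0,0,0,0.361,0.804,0,5],
    [0,0,0,0.361,0.804,0,5],
    [0,0,0,0.361,0.804,0,5],
    [0,0,0,0.361,0.804,0,5],
    [0,0,0,0.361,0.804,0,5],
    [0,0,0,0,0,0.8,5],
    [0,0,0,0,0,0.6,5],
    [0,0,0,0,0,0,5],
    [0,0,0,0,0,0,5],
  ],
)

```text
t: 16.45
tool_pos: [0.4022, 0.2962, 0.0979]
orientation: [-0.1, -3.139, 0.002]
force: [-0.7, 0.7, 0.8]
opening: 0.0133
gripper_force: 20.0
```

```bash
python3 - <<'E'
from h import *
c=cam('side','side6');s,p,R=pose(); print(s['t'],p,s['opening'],s['force'],s['gripper_force']);tub(c)
E
```

```text
16.5 [0.40280784 0.29652638 0.09863597] 0.013198256024965872 [-0.24349747 -0.34079097  0.24854757] 19.999869167804718
tub 265 ((0.3917876183986664, 0.27782294154167175), (0.10344851762056351, 0.06754286587238312), 65.14026641845703)
```

Emit:
move_arm(
  plan=[
    [0,0,0,0,0,0.78,5],
    [0,0,0,0,0,0.78,5],
    [0,0,0,0,0,0,45],
    [0,0,0,0,0,0,45],
    [0,0,0,0,0,0,45],
    [0,0,0,0,0,0,45],
    [0,0,0,0,0,-0.9,45],
    [0,0,0,0,0,-0.95,45],
    [0,0,0,0,0,-0.95,45],
    [0,0,0,-0.609,-0.865,0.03,45],
  ],
)

```text
t: 17.5
tool_pos: [0.4183, 0.2772, 0.1338]
orientation: [0.095, 3.134, 0.008]
force: [0.8, -0.3, -0.3]
opening: 0.0449
gripper_force: 0.0
```

Emit:
move_arm(
  plan=[
    [0,0,0,-0.609,-0.865,0.03,45],
    [0,0,0,-0.609,-0.865,0.03,45],
    [0,0,0,-0.609,-0.865,0.03,45],
    [0,0,0,-0.609,-0.865,0.03,45],
    [0,0,0,-0.609,-0.865,0.03,45],
    [0,0,0,-0.609,-0.865,0.03,45],
    [0,0,0,-0.609,-0.865,0.03,45],
    [0,0,0,-0.609,-0.865,0.03,45],
    [0,0,0,-0.609,-0.865,0.03,45],
    [0,0,0,-0.609,-0.865,0.03,45],
  ],
)

```text
t: 18.5
tool_pos: [0.5557, 0.0479, 0.1221]
orientation: [0.099, 3.139, 0.0]
force: [1.2, 0.5, -0.7]
opening: 0.0453
gripper_force: 0.0
```

Emit:
move_arm(
  plan=[
    [0,0,0,-0.609,-0.865,0.03,45],
    [0,0,0,-0.609,-0.865,0.03,45],
    [0,0,0,-0.609,-0.865,0.03,45],
    [0,0,0,-0.609,-0.865,0.03,45],
    [0,0,0,0,0,0,45],
    [0,0,0,0,0,0,45],
    [0,0,0,0,0,0,45],
    [0,0,0,0,0,0,45],
    [0,0,0,0,0,0,45],
    [0,0,0,0,0,0,45],
  ],
)

```text
t: 19.5
tool_pos: [0.6099, -0.0407, 0.1183]
orientation: [0.098, 3.14, 0.0]
force: [0.2, 0.2, -1.2]
opening: 0.0449
gripper_force: 0.0
```

```bash
python3 - <<'E'
from h import *
c=cam('side','side7');s,p,R=pose(); print(s['t'],p,s['opening'],s['force'],s['gripper_force']);tub(c)
go([.611,-.041,.058],3.6,4)
E
```

```text
19.55 [ 0.60996707 -0.04076327  0.11824025] 0.0448175115941964 [-0.56597027 -1.0079942  -0.10394084] 0.0
tub 337 ((0.3918362259864807, 0.27722984552383423), (0.10350988060235977, 0.06885205954313278), 65.87382507324219)
4 rows: tz 0.001  shift [-0.01  -0.002  0.602] from [ 0.61   -0.0408  0.1182] th0 3.58
```

Emit:
move_arm(
  plan=[
    [0,0,0,-0.01,0,0.6,45],
    [0,0,0,-0.01,0,0.6,45],
    [0,0,0,-0.01,0,0.6,45],
    [0,0,0,-0.01,0,0.6,45],
    [0,0,0,0,0,0,5],
    [0,0,0,0,0,0,5],
    [0,0,0,0,0,0,5],
    [0,0,0,0,0,0,5],
    [0,0,0,0,0,0,5],
    [0,0,0,0,0,0,5],
  ],
)

```text
t: 20.55
tool_pos: [0.6118, -0.0414, 0.0591]
orientation: [0.099, 3.138, -0.0]
force: [0.4, 0.0, 3.4]
opening: 0.0136
gripper_force: 20.0
```

Emit:
move_arm(
  plan=[
    [0,0,0,0,0,-0.9,5],
    [0,0,0,0,0,-1,5],
    [0,0,0,0,0,-1,5],
    [0,0,0,0.678,0.853,0,5],
    [0,0,0,0.678,0.853,0,5],
    [0,0,0,0.678,0.853,0,5],
    [0,0,0,0.678,0.853,0,5],
    [0,0,0,0.678,0.853,0,5],
    [0,0,0,0.678,0.853,0,5],
    [0,0,0,0.678,0.853,0,5],
  ],
)

```text
t: 21.55
tool_pos: [0.5013, 0.116, 0.1308]
orientation: [0.099, 3.14, 0.0]
force: [0.7, 0.6, 0.1]
opening: 0.0135
gripper_force: 20.0
```

Emit:
move_arm(
  plan=[
    [0,0,0,0.678,0.853,0,5],
    [0,0,0,0.678,0.853,0,5],
    [0,0,0,0.678,0.853,0,5],
    [0,0,0,0.678,0.853,0,5],
    [0,0,0,0.678,0.853,0,5],
    [0,0,0,0.678,0.853,0,5],
    [0,0,0,0.678,0.853,0,5],
    [0,0,0,0,0,0.8,5],
    [0,0,0,0,0,0,5],
    [0,0,0,0,0,0,5],
  ],
)

```text
t: 22.55
tool_pos: [0.3927, 0.2713, 0.1105]
orientation: [-0.099, -3.139, 0.001]
force: [0.2, -0.6, -0.4]
opening: 0.0135
gripper_force: 20.0
```

```bash
python3 - <<'E'
from h import *
c=cam('side','side8');s,p,R=pose(); print(s['t'],p,s['opening'],s['force'],s['gripper_force']);tub(c)
go([.393,.272,.060],3.6,3)
cv2.imwrite('pics/c8.png',crop(c,[.42,.2,.06],180,130,4))
E
```

```text
22.6 [0.39324451 0.27132636 0.11104813] 0.013194163611213453 [-0.27087321  0.06071681 -0.48635758] 19.99990850687027
tub 283 ((0.3921453654766083, 0.277361661195755), (0.10335364937782288, 0.06854838877916336), 66.46766662597656)
3 rows: tz -0.002  shift [0.004 0.009 0.681] from [0.3932 0.2713 0.111 ] th0 3.63
crop 187 218 4
```

View pics/c8.png

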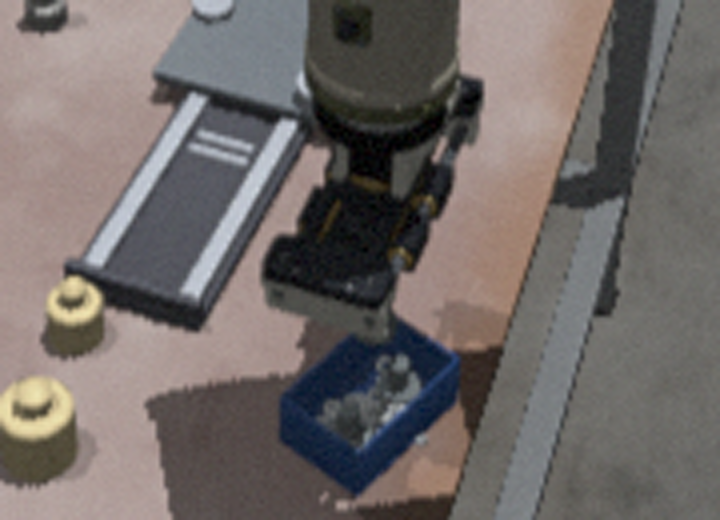

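```bash
python3 - <<'E'
from h import *
a=([.395,.272,.13],3.6);a=go([.450,-.3335,.125],20.4,26,a);go([.45,-.3335,.06],20.4,4,a)
E
```

```text
26 rows: tz 0.108  shift [-0.272 -0.898  0.008] from [0.395 0.272 0.13 ] th0 3.60
4 rows: tz 0.000  shift [-0.    0.    0.65] from [ 0.45   -0.3335  0.125 ] th0 20.40
```

Emit:
move_arm(
  plan=[
    [0,0,0,-0.05,0,0.68,5],
    [0,0,0,-0.05,0,0.68,5],
    [0,0,0,0,0,0.68,5],
    [0,0,0,0,0,0,45],
    [0,0,0,0,0,0,45],
    [0,0,0,0,0,0,45],
    [0,0,0,0,0,0,45],
    [0,0,0,0,0,-0.9,50],
    [0,0,0,0,0,-0.95,50],
    [0,0,0,0,0,-0.95,50],
  ],
)

```text
t: 23.6
tool_pos: [0.3957, 0.2715, 0.1311]
orientation: [0.099, 3.139, 0.0]
force: [0.6, 0.5, 0.3]
opening: 0.0499
gripper_force: 0.0
```

Emit:
move_arm(
  plan=[
    [0,0,0.108,-0.272,-0.898,0,50],
    [0,0,0.108,-0.272,-0.898,0,50],
    [0,0,0.108,-0.272,-0.898,0,50],
    [0,0,0.108,-0.272,-0.898,0,50],
    [0,0,0.108,-0.272,-0.898,0,50],
    [0,0,0.108,-0.272,-0.898,0,50],
    [0,0,0.108,-0.272,-0.898,0,50],
    [0,0,0.108,-0.272,-0.898,0,50],
    [0,0,0.108,-0.272,-0.898,0,50],
    [0,0,0.108,-0.272,-0.898,0,50],
  ],
)

```text
t: 24.6
tool_pos: [0.4381, 0.0399, 0.1306]
orientation: [0.277, 3.128, 0.0]
force: [0.3, 0.3, -0.1]
opening: 0.0498
gripper_force: 0.0
```

Emit:
move_arm(
  plan=[
    [0,0,0.108,-0.272,-0.898,0,50],
    [0,0,0.108,-0.272,-0.898,0,50],
    [0,0,0.108,-0.272,-0.898,0,50],
    [0,0,0.108,-0.272,-0.898,0,50],
    [0,0,0.108,-0.272,-0.898,0,50],
    [0,0,0.108,-0.272,-0.898,0,50],
    [0,0,0.108,-0.272,-0.898,0,50],
    [0,0,0.108,-0.272,-0.898,0,50],
    [0,0,0.108,-0.272,-0.898,0,50],
    [0,0,0.108,-0.272,-0.898,0,50],
  ],
)

```text
t: 25.6
tool_pos: [0.4536, -0.1943, 0.1305]
orientation: [0.453, 3.107, -0.001]
force: [-0.0, 0.2, -0.4]
opening: 0.0498
gripper_force: 0.0
```

Emit:
move_arm(
  plan=[
    [0,0,0.108,-0.272,-0.898,0,50],
    [0,0,0.108,-0.272,-0.898,0,50],
    [0,0,0.108,-0.272,-0.898,0,50],
    [0,0,0.108,-0.272,-0.898,0,50],
    [0,0,0.108,-0.272,-0.898,0,50],
    [0,0,0.108,-0.272,-0.898,0,50],
    [0,0,0,0,0,0,50],
    [0,0,0,0,0,0,50],
    [0,0,0,0,0,0,50],
    [0,0,0,0,0,0,50],
  ],
)

```text
t: 26.6
tool_pos: [0.4502, -0.3329, 0.1298]
orientation: [0.556, 3.092, 0.0]
force: [-0.3, 0.7, -0.2]
opening: 0.0499
gripper_force: 0.0
```

```bash
python3 - <<'E'
from h import *
c=cam('side','side9');s,p,R=pose(); print(s['t'],p,s['opening'],s['force']);tub(c)
go([.45,-.3335,.06],20.4,4)
a=cv2.resize(crop(c,[.45,-.30,.06],120,100,5),(600,500));cv2.imwrite('pics/c9.png',a)
b=crop(c,[.39,.27,.04],60,50,4);a[:200,:240]=b;cv2.imwrite('pics/c9.png',a)
for q in([0,.025,.011],[0,-.025,.011]): print(pix(c,p+R@np.array(q)))
E
```

```text
26.65 [ 0.45018819 -0.33298276  0.12976154] 0.0497229043584723 [-0.59412837  0.24629263  0.66891914]
tub 327 ((0.39173030853271484, 0.276783287525177), (0.10392952710390091, 0.0689399391412735), 64.89561462402344)
4 rows: tz 0.000  shift [-0.    -0.006  0.698] from [ 0.4502 -0.333   0.1298] th0 20.40
crop 252 123 5
crop 250 286 4
(np.float64(311.39801523129677), np.float64(156.97147066152246))
(np.float64(319.91382235035536), np.float64(150.28348234003218))
```

View pics/c9.png

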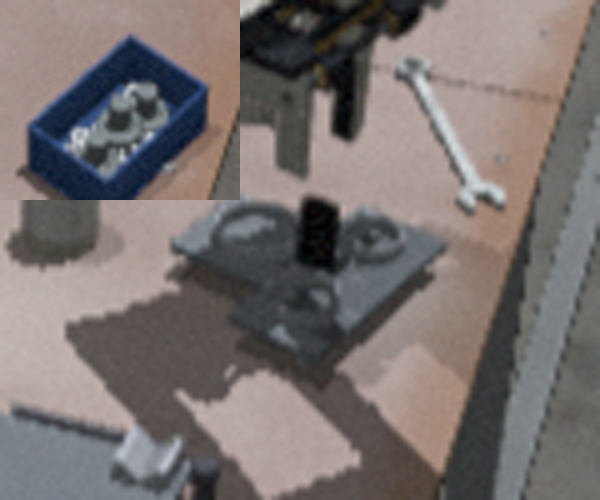

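Emit:
move_arm(
  plan=[
    [0,0,0,0,0,0.7,50],
    [0,0,0,0,0,0.7,50],
    [0,0,0,0,0,0.7,50],
    [0,0,0,0,0,0.7,50],
    [0,0,0,0,0,0,5],
    [0,0,0,0,0,0,5],
    [0,0,0,0,0,0,5],
    [0,0,0,0,0,0,5],
    [0,0,0,0,0,0,5],
    [0,0,0,0,0,0,5],
  ],
  force=45,
)

```text
t: 27.65
tool_pos: [0.4506, -0.3344, 0.0608]
orientation: [0.558, 3.09, -0.002]
force: [-1.1, 0.0, 4.1]
opening: 0.0136
gripper_force: 45.0
```

```bash
python3 - <<'E'
from h import *
c=dict(np.load('pics/side9.npz'));print('handle top',onz(c,315.6,163,.08))
s,p,R=pose(); print(s['t'],p,s['orientation'],s['opening'],s['force'],s['wrist_torque'],s['gripper_force'])
E
```

```text
handle top [ 0.44840962 -0.33534961  0.08      ]
27.65 [ 0.45057408 -0.3344417   0.0607682 ] [ 5.57694956e-01  3.09008462e+00 -1.71809284e-03] 0.013636803644819204 [-1.09410174  0.03797905  4.11493681] [-0.09858381  0.14666653  0.04321763] 45.001970529556274
```

```bash
python3 - <<'E'
from h import *
s,p,R=pose()
a=([p[0],p[1],.171],20.4);a=go([.5375,-.036,.171],3.8,15,a)
E
```

```text
15 rows: tz -0.184  shift [-0.052  0.83  -0.   ] from [ 0.4506 -0.3344  0.171 ] th0 20.40
```

Emit:
move_arm(
  plan=[
    [0,0,0,0,0,-0.2,5],
    [0,0,0,0,0,-0.4,5],
    [0,0,0,0,0,-0.6,5],
    [0,0,0,0,0,-0.7,5],
    [0,0,0,0,0,-0.7,5],
    [0,0,0,0,0,-0.7,5],
    [0,0,0,0,0,-0.6,5],
    [0,0,0,0,0,-0.4,5],
    [0,0,0,0,0,-0.1,5],
    [0,0,0,0,0,0,5],
  ],
)

```text
t: 28.65
tool_pos: [0.45, -0.3338, 0.1698]
orientation: [0.558, 3.091, -0.0]
force: [-0.2, 0.2, -3.8]
opening: 0.0137
gripper_force: 45.0
```

Emit:
move_arm(
  plan=[
    [0,0,-0.138,-0.039,0.622,0,5],
    [0,0,-0.138,-0.039,0.622,0,5],
    [0,0,-0.138,-0.039,0.622,0,5],
    [0,0,-0.138,-0.039,0.622,0,5],
    [0,0,-0.138,-0.039,0.622,0,5],
    [0,0,-0.138,-0.039,0.622,0,5],
    [0,0,-0.138,-0.039,0.622,0,5],
    [0,0,-0.138,-0.039,0.622,0,5],
    [0,0,-0.138,-0.039,0.622,0,5],
    [0,0,-0.138,-0.039,0.622,0,5],
  ],
)

```text
t: 29.65
tool_pos: [0.5044, -0.1866, 0.1697]
orientation: [0.331, 3.124, -0.0]
force: [1.4, 0.2, -3.6]
opening: 0.0138
gripper_force: 45.0
```

Emit:
move_arm(
  plan=[
    [0,0,-0.138,-0.039,0.622,0,5],
    [0,0,-0.138,-0.039,0.622,0,5],
    [0,0,-0.138,-0.039,0.622,0,5],
    [0,0,-0.138,-0.039,0.622,0,5],
    [0,0,-0.138,-0.039,0.622,0,5],
    [0,0,-0.138,-0.039,0.622,0,5],
    [0,0,-0.138,-0.039,0.622,0,5],
    [0,0,-0.138,-0.039,0.622,0,5],
    [0,0,-0.138,-0.039,0.622,0,5],
    [0,0,-0.138,-0.039,0.622,0,5],
  ],
)

```text
t: 30.65
tool_pos: [0.5367, -0.0343, 0.1696]
orientation: [-0.105, -3.14, -0.0]
force: [-0.1, -0.2, -4.2]
opening: 0.0137
gripper_force: 45.0
```

Emit:
move_arm(
  plan=[
    [0,0,0,0,0,0.3,5],
    [0,0,0,0,0,0.4,5],
    [0,0,0,0,0,0.4,5],
    [0,0,0,0,0,0.4,5],
    [0,0,0,0,0,0.2,5],
    [0,0,0,0,0,0.1,5],
    [0,0,0,0,0,0,5],
    [0,0,0,0,0,0,5],
    [0,0,0,0,0,0,5],
    [0,0,0,0,0,0,5],
  ],
)

```text
t: 31.65
tool_pos: [0.5369, -0.0356, 0.1251]
orientation: [0.107, 3.139, -0.0]
force: [-0.1, -0.1, -3.8]
opening: 0.0135
gripper_force: 45.0
```

```bash
python3 - <<'E'
from h import *
c=cam('side','side10');s,p,R=pose(); print(s['t'],p,s['orientation'],s['opening'],s['force'],s['gripper_force']);tub(c)
go([.5375,-.036,.13],3.8,1)
cv2.imwrite('pics/c10.png',crop(c,[.54,-.03,.07],120,95,6))
E
```

```text
31.7 [ 0.53680098 -0.03558888  0.12506499] [ 1.06842711e-01  3.13903590e+00 -1.31651581e-04] 0.013584503905622231 [-0.42413949 -0.01648907 -4.15570566] 44.99867856502533
tub 339 ((0.402546763420105, 0.2756214141845703), (0.10248108953237534, 0.07052750140428543), 66.78069305419922)
1 rows: tz -0.016  shift [-0.029 -0.015 -0.197] from [ 0.5368 -0.0356  0.1251] th0 3.90
crop 201 169 6
```

View pics/c10.png

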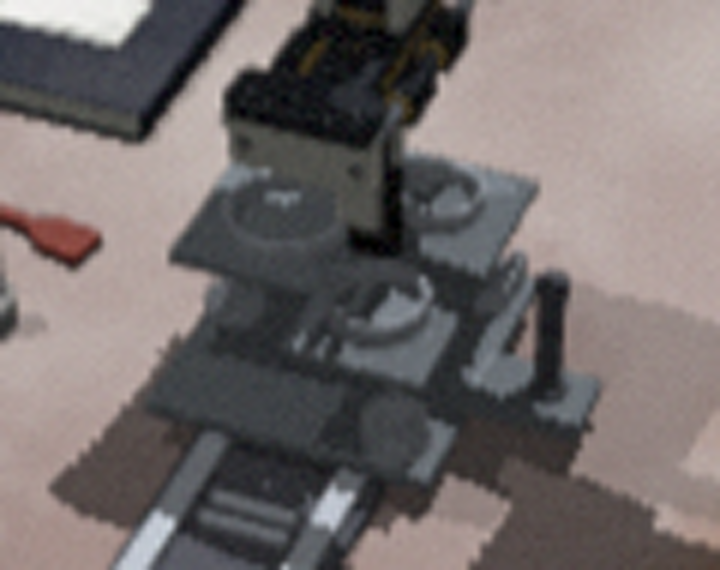

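```bash
python3 - <<'E'
from h import *
c=dict(np.load('pics/side10.npz'));s,p,R=pose()
f=lambda u,v:(201+u/6-.42,169+v/6-.42)
t=np.radians(3.8);x=np.array([np.cos(t),-np.sin(t)]);y=np.array([np.sin(t),np.cos(t)])
for k,uv,l in(('r1',(380,300),(-.034,.043)),('r0',(283,210),(.031,0)),('r2',(441,193),(-.034,-.043))):
    q=onz(c,*f(*uv),.105)[:2]; print(k,q,'-> origin',q-l[0]*x-l[1]*y)
print('tcp origin',p[:2]+.016*x)
# seats now: cone block center top z .045 at (395,425), groove (495,320)?, flat (238,305), post top (552,280)
for k,uv,h,l in(('cone',(393,425),.045,(-.052,.062)),('flat',(238,303),.036,(.06,0)),('post',(552,280),.102,(-.108,0))):
    q=onz(c,*f(*uv),h)[:2]; print(k,q,'-> mid',q-l[0]*x-l[1]*y)
T=cam('top','top10');tub(T);cv2.imwrite('pics/t10.png',crop(T,[.53,.1,.05],200,140,4))
E
```

```text
r1 [0.51717196 0.0141257 ] -> origin [ 0.54824743 -0.03103307]
r0 [ 0.58292944 -0.03513479] -> origin [ 0.55199759 -0.0330803 ]
r2 [ 0.51314185 -0.07195667] -> origin [ 0.54991687 -0.03130452]
tcp origin [ 0.5527658  -0.03664926]
cone [0.50400049 0.03369743] -> mid [ 0.55177719 -0.0316125 ]
flat [ 0.60870288 -0.03700496] -> mid [ 0.54883479 -0.03302853]
post [ 0.44415677 -0.02876189] -> mid [ 0.55191933 -0.03591948]
tub 56 ((0.40192702412605286, 0.2700291574001312), (0.09985976666212082, 0.06379925459623337), 67.01875305175781)
crop 142 131 4
```

View pics/t10.png

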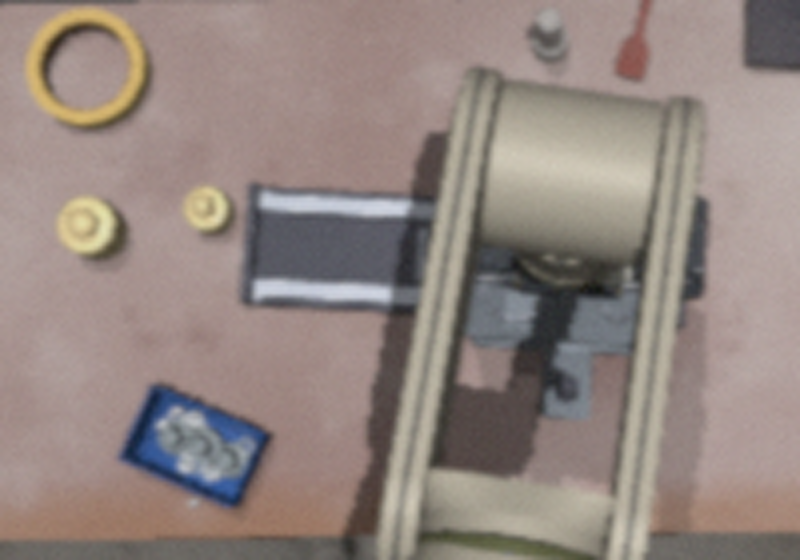

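Emit:
move_arm(
  plan=[
    [0,0,0,0,0,0.15,5],
    [0,0,0,0,0,0.15,5],
    [0,0,0,0,0,0.15,5],
    [0,0,0,0,0,0.15,5],
    [0,0,0,0,0,0.12,5],
    [0,0,0,0,0,0.12,5],
    [0,0,0,0,0,0.1,5],
    [0,0,0,0,0,0.06,5],
    [0,0,0,0,0,0,5],
    [0,0,0,0,0,0,5],
  ],
)

```text
t: 32.75
tool_pos: [0.5366, -0.0356, 0.0997]
orientation: [0.107, 3.14, -0.0]
force: [-0.4, -0.4, -4.0]
opening: 0.0135
gripper_force: 45.0
```

```bash
python3 - <<'E'
from h import *
s,p,R=pose(); print(s['t'],p,s['orientation'],s['opening'],s['force'],s['wrist_torque'],s['gripper_force'])
E
```

```text
32.75 [ 0.53659707 -0.03556444  0.09973323] [ 1.06919796e-01  3.13963554e+00 -1.91429823e-05] 0.013489739621423302 [-0.42145084 -0.38993804 -4.03548781] [-0.006944   -0.01674249  0.01700305] 44.99885559082031
```

Emit:
move_arm(
  plan=[
    [0,0,0,0,0,0.03,5],
    [0,0,0,0,0,0.03,5],
    [0,0,0,0,0,0.03,5],
    [0,0,0,0,0,0.02,5],
    [0,0,0,0,0,0,5],
    [0,0,0,0,0,0,5],
    [0,0,0,0,0,0,5],
    [0,0,0,0,0,0,5],
    [0,0,0,0,0,0,5],
    [0,0,0,0,0,0,5],
  ],
)

```text
t: 33.75
tool_pos: [0.5372, -0.0359, 0.0976]
orientation: [0.107, 3.138, -0.001]
force: [1.6, -4.4, 4.8]
opening: 0.0132
gripper_force: 45.0
```

Emit:
move_arm(
  plan=[
    [0,0,0,0,-0.03,0,5],
    [0,0,0,-0.02,-0.02,0,5],
    [0,0,0,0,0,0,16],
    [0,0,0,0,0,0,18],
    [0,0,0,0,0,0,22],
    [0,0,0,0,0,0,30],
    [0,0,0,0,0,0,40],
    [0,0,0,0,0,0,45],
    [0,0,0,0,0,0,45],
    [0,0,0,0,0,0,45],
  ],
  force=10,
)

```text
t: 34.75
tool_pos: [0.537, -0.0368, 0.0969]
orientation: [0.107, 3.14, -0.0]
force: [-0.5, 0.3, 0.9]
opening: 0.0449
gripper_force: 0.0
```

Emit:
move_arm(
  plan=[
    [0,0,0,0,0,-0.5,45],
    [0,0,0,0,0,-1,45],
    [0,0,0,0,0,-1,45],
    [0,0,0,0,0.5,-0.5,60],
    [0,0,0,0,1,0,60],
    [0,0,0,0,1,0,60],
    [0,0,0,0,1,0,60],
    [0,0,0,0,1,0,60],
    [0,0,0,0,1,0,60],
    [0,0,0,0,1,0,60],
  ],
)

```text
t: 35.75
tool_pos: [0.5477, 0.1272, 0.1721]
orientation: [0.107, 3.14, 0.0]
force: [0.3, -0.4, -0.1]
opening: 0.0596
gripper_force: 0.0
```

```bash
python3 - <<'E'
from h import *
c=cam('side','side11');s,p,R=pose(); print(s['t'],p,s['opening'],s['force'],s['gripper_force'])
T=cam('top','top11')
for C in(c,T):
    W=cloud(C).reshape(-1,3);t=np.radians(3.8);x=np.array([np.cos(t),-np.sin(t)]);y=np.array([np.sin(t),np.cos(t)]);L=(W[:,:2]-[.552,-.037]);lx,ly=L@x,L@y
    m=(lx>-.075)&(lx<.08)&(np.abs(ly)<.08)&(W[:,2]>.055)&(W[:,2]<.07)&(p is not None)
    A=np.c_[lx[m],ly[m],np.ones(m.sum())];k=np.linalg.lstsq(A,W[m,2],rcond=None)[0];print(m.sum(),'plane slope',k)
cv2.imwrite('pics/c11.png',crop(c,[.54,-.03,.07],120,95,6))
E
```

```text
35.8 [0.54765077 0.13058763 0.17215288] 0.05970068679577229 [-1.36621259  2.04449193 -0.31606572] 0.0
740 plane slope [-0.0037308   0.00104037  0.06561424]
1509 plane slope [-0.0083617   0.00493321  0.06288338]
crop 201 169 6
```

View pics/c11.png

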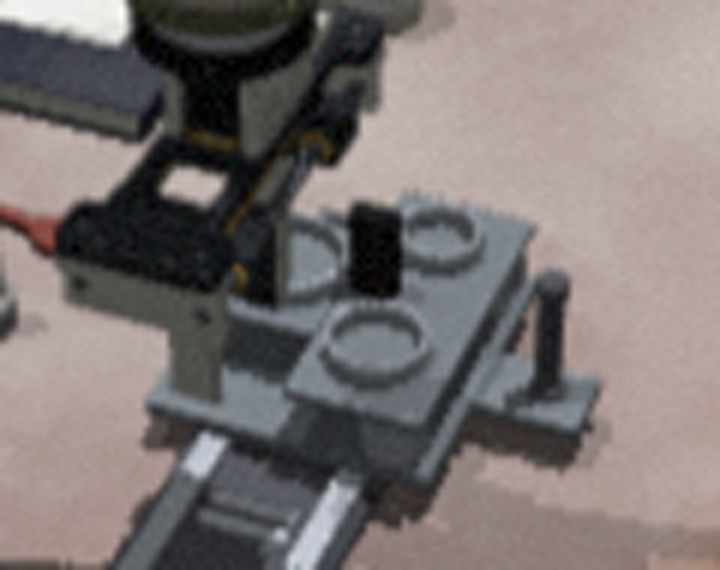

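```bash
cat >> h.py <<'E'
from scipy.optimize import least_squares
from scipy.ndimage import label
def cyl(r,z0,z1):
    a=np.linspace(0,2*np.pi,40); return np.concatenate([np.c_[r*np.cos(a),r*np.sin(a),0*a+z] for z in(z0,z1)])
def hullmask(c,pts,sets):
    m=np.zeros((420*4,560*4),np.uint8)
    for P in sets:
        q=np.array([pix(c,p) for p in P+pts]); cv2.fillConvexPoly(m,cv2.convexHull(((q+.5)*4).astype(np.int32)),1)
    v,u=np.nonzero(m); return np.array([u.mean()/4-.5+.125,v.mean()/4-.5+.125]),len(u)/16
def fit(c,sets,mask,guess,z=0.):
    v,u=np.nonzero(mask); t=np.array([u.mean(),v.mean()])
    p=np.array(guess,float)
    for _ in range(4):
        f=lambda p:hullmask(c,np.array([p[0],p[1],z]),sets)[0]
        r=t-f(p); J=np.stack([(f(p+[.02,0])-f(p-[.02,0]))/.04,(f(p+[0,.02])-f(p-[0,.02]))/.04],1); p=p+np.linalg.solve(J,r)
    return p.round(4),mask.sum(),round(hullmask(c,np.array([*p,z]),sets)[1])
WT={0:([cyl(.024,0,.044),cyl(.0115,.044,.064)]),1:([cyl(.0185,0,.036),cyl(.009,.036,.052)])}
def blob(m,c,g):
    L,n=label(m); u,v=map(int,np.round(pix(c,g))); w=L[max(v-6,0):v+7,max(u-6,0):u+7]; k=np.bincount(w[w>0]).argmax(); return L==k
def brass(c): F=c['frame'].astype(int); return (F[:,:,0]-F[:,:,2]>35)&(F[:,:,1]-F[:,:,2]>25)
def dark(c): return c['frame'].max(2)<45
E
python3 - <<'E'
from h import *
t=np.radians(3.8);x=np.array([np.cos(t),-np.sin(t)]);y=np.array([np.sin(t),np.cos(t)])
box=np.array([[*(a*.013*x+b*.007*y),z] for a in(-1,1) for b in(-1,1) for z in(.064,.116)])
for n in('side11','top11','side10','top10','side2','top2','side0','top0'):
    c=dict(np.load(f'pics/{n}.npz'))
    for k,g in((0,(.58,.357,.03)),(1,(.593,.263,.03))):
        try: print(n,k,fit(c,WT[k],blob(brass(c),c,g),g[:2]))
        except Exception as e: print(n,k,e)
    if '11' in n:
        try: m=blob(dark(c),c,(.5355,-.037,.1)); print(n,'handle',fit(c,[box],m,(.5355,-.037)), np.argwhere(m).min(0),np.argwhere(m).max(0))
        except Exception as e: print(n,'h',e)
E
```

```text
side11 0 (array([0.5912, 0.3473]), np.int64(220), 462)
side11 1 (array([0.6036, 0.2566]), np.int64(112), 259)
side11 handle (array([ 0.5351, -0.0343]), np.int64(116), 169) [203 259] [218 267]
top11 0 (array([0.5855, 0.3659]), np.int64(170), 231)
top11 1 attempt to get argmax of an empty sequence
top11 handle (array([ 0.5238, -0.0362]), np.int64(4), 50) [201 284] [202 285]
side10 0 (array([0.5912, 0.3472]), np.int64(216), 462)
side10 1 (array([0.603 , 0.2559]), np.int64(118), 259)
top10 0 (array([0.5853, 0.3655]), np.int64(175), 230)
top10 1 (array([0.5987, 0.2669]), np.int64(101), 134)
side2 0 (array([0.5911, 0.3472]), np.int64(222), 462)
side2 1 (array([0.6031, 0.2558]), np.int64(116), 259)
top2 0 (array([0.5854, 0.3653]), np.int64(175), 230)
top2 1 (array([0.5987, 0.2672]), np.int64(100), 133)
side0 0 (array([0.5913, 0.347 ]), np.int64(213), 461)
side0 1 (array([0.6032, 0.2557]), np.int64(112), 258)
top0 0 (array([0.5854, 0.3653]), np.int64(175), 230)
top0 1 (array([0.5989, 0.2673]), np.int64(101), 132)
```

```bash
cat >> h.py <<'E'
def brass(c):
    F=cv2.GaussianBlur(c['frame'],(3,3),0).astype(float); return ((F[:,:,1]-F[:,:,2])/(F[:,:,1]+5)>.22)&(F[:,:,0]>30)
E
python3 - <<'E'
from h import *
t=np.radians(3.8);x=np.array([np.cos(t),-np.sin(t)]);y=np.array([np.sin(t),np.cos(t)])
box=np.array([[*(a*.013*x+b*.007*y),z] for a in(-1,1) for b in(-1,1) for z in(.064,.116)])
for n in('side11','top11','side2','top2'):
    c=dict(np.load(f'pics/{n}.npz'))
    for k,g in((0,(.58,.357,.03)),(1,(.593,.263,.03))):
        try: print(n,k,fit(c,WT[k],blob(brass(c),c,g),g[:2]))
        except Exception as e: print(n,k,e)
c=dict(np.load('pics/side11.npz'));m=blob(c['frame'].max(2)<65,c,(.5355,-.037,.1)); print('handle',fit(c,[box],m,(.5355,-.037)), np.argwhere(m).min(0),np.argwhere(m).max(0))
c=dict(np.load('pics/side2.npz'));F=c['frame']
for n,g in(('side2',(.58,.357,.03)),('top2',(.58,.357,.03)),('side2',(.593,.263,.02))):
    c=dict(np.load(f'pics/{n}.npz'));u,v=map(int,pix(c,g));print(n,[list(map(int,c['frame'][v+d,u])) for d in range(-12,14,2)])
E
```

```text
side11 0 (array([0.5835, 0.3465]), np.int64(54), 463)
side11 1 (array([0.6096, 0.2464]), np.int64(20), 259)
top11 0 (array([0.5851, 0.3665]), np.int64(111), 230)
top11 1 attempt to get argmax of an empty sequence
side2 0 (array([0.5722, 0.3586]), np.int64(60), 470)
side2 1 (array([0.5912, 0.2638]), np.int64(42), 261)
top2 0 (array([0.5844, 0.3641]), np.int64(122), 230)
top2 1 (array([0.6004, 0.269 ]), np.int64(49), 133)
handle (array([ 0.5358, -0.0325]), np.int64(141), 171) [203 256] [218 267]
side2 [[170, 151, 148], [173, 153, 146], [212, 195, 149], [223, 208, 161], [224, 208, 161], [139, 129, 99], [82, 75, 59], [223, 205, 160], [227, 214, 166], [136, 126, 99], [77, 70, 51], [80, 74, 58], [81, 75, 59]]
top2 [[176, 154, 150], [177, 157, 149], [194, 179, 145], [230, 221, 167], [208, 195, 147], [187, 174, 130], [173, 161, 123], [218, 200, 151], [224, 219, 170], [129, 122, 90], [132, 116, 112], [157, 140, 136], [174, 152, 150]]
side2 [[96, 96, 105], [62, 62, 69], [113, 102, 81], [204, 189, 149], [158, 145, 113], [97, 88, 69], [222, 204, 159], [224, 206, 159], [100, 91, 70], [78, 70, 54], [77, 71, 53], [76, 70, 55], [150, 134, 129]]
```

```bash
sed -i 's/>.22)&(F\[:,:,0\]>30)/>.12)\&(F[:,:,0]>30)/' h.py
python3 - <<'E'
from h import *
for n in('side11','side2','top2'):
    c=dict(np.load(f'pics/{n}.npz'))
    for k,g in((0,(.58,.357,.03)),(1,(.593,.263,.03))): print(n,k,fit(c,WT[k],blob(brass(c),c,g),g[:2]))
s,p,R=pose();print(p)
a=go([.595,.266,.125],3.8,10)
E
```

```text
side11 0 (array([0.584 , 0.3611]), np.int64(445), 469)
side11 1 (array([0.5987, 0.2655]), np.int64(251), 262)
side2 0 (array([0.5843, 0.3609]), np.int64(439), 468)
side2 1 (array([0.5985, 0.2652]), np.int64(241), 261)
top2 0 (array([0.5835, 0.362 ]), np.int64(215), 230)
top2 1 (array([0.5981, 0.2656]), np.int64(121), 132)
[0.54763333 0.12876092 0.17206981]
10 rows: tz 0.001  shift [-0.153  0.56   0.188] from [0.5476 0.1288 0.1721] th0 3.73
```

```bash
python3 - <<'E'
from h import *
a=go([.5985,.2654,.11],3.8,10)
E
```

```text
10 rows: tz 0.001  shift [-0.167  0.559  0.248] from [0.5476 0.1288 0.1721] th0 3.73
```

Emit:
move_arm(
  plan=[
    [0,0,0,-0.167,0.559,0.248,45],
    [0,0,0,-0.167,0.559,0.248,45],
    [0,0,0,-0.167,0.559,0.248,45],
    [0,0,0,-0.167,0.559,0.248,45],
    [0,0,0,-0.167,0.559,0.248,45],
    [0,0,0,-0.167,0.559,0.248,45],
    [0,0,0,-0.167,0.559,0.248,45],
    [0,0,0,-0.167,0.559,0.248,45],
    [0,0,0,-0.167,0.559,0.248,45],
    [0,0,0,-0.167,0.559,0.248,45],
  ],
)

```text
t: 36.85
tool_pos: [0.5995, 0.2631, 0.1092]
orientation: [-0.107, -3.14, 0.0]
force: [0.2, -0.1, 0.6]
opening: 0.0447
gripper_force: 0.0
```

Emit:
move_arm(
  plan=[
    [0,0,0,0,0,0,45],
    [0,0,0,0,0,0,45],
    [0,0,0,0,0,0.6,45],
    [0,0,0,0,0,0.6,45],
    [0,0,0,0,0,0.6,45],
    [0,0,0,0,0,0.4,45],
    [0,0,0,0,0,0.2,45],
    [0,0,0,0,0,0,45],
    [0,0,0,0,0,0,45],
    [0,0,0,0,0,0,45],
  ],
)

```text
t: 37.85
tool_pos: [0.5998, 0.2621, 0.0509]
orientation: [0.107, 3.138, 0.001]
force: [0.6, 0.9, 0.4]
opening: 0.0448
gripper_force: 0.0
```

Emit:
move_arm(
  plan=[
    [0,0,0,0.05,0.12,0,45],
    [0,0,0,0,0,0,5],
    [0,0,0,0,0,0,5],
    [0,0,0,0,0,0,5],
    [0,0,0,0,0,0,5],
    [0,0,0,0,0,0,5],
    [0,0,0,0,0,0,5],
    [0,0,0,0,0,0,5],
    [0,0,0,0,0,0,5],
    [0,0,0,0,0,0,5],
  ],
  force=25,
)

```text
t: 38.85
tool_pos: [0.5981, 0.265, 0.0499]
orientation: [0.107, 3.14, 0.0]
force: [0.6, 0.4, -0.5]
opening: 0.0157
gripper_force: 25.0
```

```bash
python3 - <<'E'
from h import *
c=cam('side','side12');s,p,R=pose(); print(s['t'],p,s['opening'],s['force'],s['gripper_force']);tub(c)
for k,g in((0,(.58,.357,.03)),): print(fit(c,WT[k],blob(brass(c),c,g),g[:2]))
a=([p[0],p[1],.155],3.85);a=go([.5204+p[0]-.5985,.0072,.155],3.85,14,a)
E
```

```text
38.9 [0.59812183 0.26501895 0.04991808] 0.015549178907144521 [0.40632741 1.1989756  0.49735319] 24.99997341350536
tub 357 ((0.4014696180820465, 0.2750789523124695), (0.10375133901834488, 0.06843198090791702), 66.92554473876953)
(array([0.5839, 0.3612]), np.int64(441), 469)
14 rows: tz 0.000  shift [ 0.173 -0.75  -0.   ] from [0.5981 0.265  0.155 ] th0 3.85
```

Emit:
move_arm(
  plan=[
    [0,0,0,0,0,-0.1,5],
    [0,0,0,0,0,-0.2,5],
    [0,0,0,0,0,-0.4,5],
    [0,0,0,0,0,-0.6,5],
    [0,0,0,0,0,-0.8,5],
    [0,0,0,0,0,-0.8,5],
    [0,0,0,0,0,-0.7,5],
    [0,0,0,0,0,-0.4,5],
    [0,0,0,0,0,-0.2,5],
    [0,0,0,0,0,0,5],
  ],
)

```text
t: 39.9
tool_pos: [0.5984, 0.2651, 0.1556]
orientation: [0.107, 3.139, 0.001]
force: [0.1, 0.1, -3.2]
opening: 0.0161
gripper_force: 25.0
```

```bash
python3 - <<'E'
from h import *
c=cam('side','side13');s,p,R=pose(); print(s['t'],p,s['opening'],s['force'],s['gripper_force'])
z=p[2]-.0499
g=(p[0],p[1],z+.015); m=blob(brass(c),c,g); print(fit(c,WT[1],m,g[:2],z), np.argwhere(m).min(0),np.argwhere(m).max(0))
E
```

```text
39.95 [0.59793447 0.26487576 0.15455795] 0.01569000560550684 [ 0.4079464  -0.22555762 -3.35476837] 24.999518751574215
(array([0.5949, 0.2693]), np.int64(190), 293) [258 196] [278 209]
```

Emit:
move_arm(
  plan=[
    [0,0,0,0.173,-0.75,0,5],
    [0,0,0,0.173,-0.75,0,5],
    [0,0,0,0.173,-0.75,0,5],
    [0,0,0,0.173,-0.75,0,5],
    [0,0,0,0.173,-0.75,0,5],
    [0,0,0,0.173,-0.75,0,5],
    [0,0,0,0.173,-0.75,0,5],
    [0,0,0,0.173,-0.75,0,5],
    [0,0,0,0.173,-0.75,0,5],
    [0,0,0,0.173,-0.75,0,5],
  ],
)

```text
t: 40.95
tool_pos: [0.5413, 0.0798, 0.154]
orientation: [-0.107, -3.138, 0.0]
force: [0.4, -0.5, -2.2]
opening: 0.0159
gripper_force: 25.0
```

Emit:
move_arm(
  plan=[
    [0,0,0,0.173,-0.75,0,5],
    [0,0,0,0.173,-0.75,0,5],
    [0,0,0,0.173,-0.75,0,5],
    [0,0,0,0.173,-0.75,0,5],
    [0,0,0,0,0,0.3,5],
    [0,0,0,0,0,0.3,5],
    [0,0,0,0,0,0.2,5],
    [0,0,0,0,0,0,5],
    [0,0,0,0,0,0,5],
    [0,0,0,0,0,0,5],
  ],
)

```text
t: 41.95
tool_pos: [0.5201, 0.0076, 0.1351]
orientation: [0.106, 3.139, 0.0]
force: [0.6, -0.4, -2.5]
opening: 0.0158
gripper_force: 25.0
```

```bash
python3 - <<'E'
from h import *
c=cam('side','side14');T=cam('top','top14');s,p,R=pose(); print(s['t'],p,s['opening'],s['force'],s['gripper_force'])
z=p[2]-.050
g=(p[0],p[1],z+.015); m=blob(brass(c),c,g); print(fit(c,WT[1][:1],m,g[:2],z))
go([.520,.0072,.114],3.8,4)
tub(c)
cv2.imwrite('pics/c14.png',np.hstack([crop(c,[.52,.0,.08],70,70,6)]))
E
```

```text
42.05 [0.52018376 0.0073967  0.13528729] 0.01565381877385636 [-0.56540788  0.18366144 -2.53971913] 24.99936244523269
(array([0.5172, 0.0131]), np.int64(155), 218)
4 rows: tz -0.003  shift [ 0.002 -0.002  0.213] from [0.5202 0.0074 0.1353] th0 3.88
tub 329 ((0.40179020166397095, 0.2758037745952606), (0.10293973237276077, 0.06924515962600708), 66.18746948242188)
crop 229 186 6
```

View pics/c14.png

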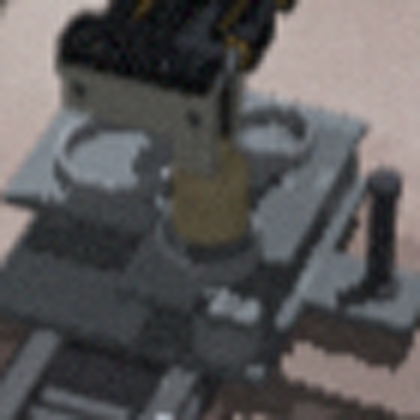

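Emit:
move_arm(
  plan=[
    [0,0,0,0,0,0.15,5],
    [0,0,0,0,0,0.15,5],
    [0,0,0,0,0,0.15,5],
    [0,0,0,0,0,0.12,5],
    [0,0,0,0,0,0.1,5],
    [0,0,0,0,0,0.06,5],
    [0,0,0,0,0,0.04,5],
    [0,0,0,0,0,0,5],
    [0,0,0,0,0,0,5],
    [0,0,0,0,0,0,5],
  ],
)

```text
t: 43.05
tool_pos: [0.52, 0.0072, 0.1158]
orientation: [0.107, 3.139, -0.0]
force: [0.2, -0.5, -2.7]
opening: 0.0158
gripper_force: 25.0
```

Emit:
move_arm(
  plan=[
    [0,0,0,0,0,0.03,5],
    [0,0,0,0,0,0.03,5],
    [0,0,0,0,0,0,5],
    [0,0,0,0,0,0,5],
    [0,0,0,0,0,0,18],
    [0,0,0,0,0,0,22],
    [0,0,0,0,0,0,28],
    [0,0,0,0,0,0,28],
    [0,0,0,0,0,0,28],
    [0,0,0,0,0,0,28],
  ],
)

```text
t: 44.05
tool_pos: [0.5198, 0.0072, 0.1141]
orientation: [-0.107, -3.14, -0.0]
force: [-0.0, 0.2, -0.2]
opening: 0.0278
gripper_force: 0.0
```

Emit:
move_arm(
  plan=[
    [0,0,0,0,0,-0.3,28],
    [0,0,0,0,0,-0.6,28],
    [0,0,0,0,0,-1,28],
    [0,0,0,0,0,-0.6,60],
    [0,0,0,-0.2,0.9,0,90],
    [0,0,0,-0.2,0.9,0,90],
    [0,0,0,-0.2,0.9,0,90],
    [0,0,0,-0.2,0.9,0,90],
    [0,0,0,-0.2,0.9,0,90],
    [0,0,0,-0.2,0.9,0,90],
  ],
)

```text
t: 45.05
tool_pos: [0.5596, 0.1408, 0.1778]
orientation: [0.107, 3.138, 0.0]
force: [0.9, 0.2, -0.3]
opening: 0.0791
gripper_force: 0.0
```

```bash
python3 - <<'E'
from h import *
c=cam('side','side15');T=cam('top','top15');s,p,R=pose(); print(s['t'],p,s['opening'],s['force'])
V=[cyl(.0185,.013,.036),cyl(.009,.036,.052)]
for C in(c,T):
    try: g=(.5204,.0072,.094); m=blob(brass(C),C,g); print('w1',fit(C,V,m,g[:2],.064))
    except Exception as e: print(e)
    try: g=(.584,.361,.03); m=blob(brass(C),C,g); print('w0',fit(C,WT[0],m,g[:2]))
    except Exception as e: print(e)
W=cloud(c).reshape(-1,3);t=np.radians(3.8);x=np.array([np.cos(t),-np.sin(t)]);y=np.array([np.sin(t),np.cos(t)]);L=(W[:,:2]-[.5515,-.038]);lx,ly=L@x,L@y
m=(np.hypot(lx+.034,ly-.043)<.02);print('z top near ring1',np.nanpercentile(W[m,2],[50,90,98]))
go([.584,.361,.12],3.8,10)
E
```

```text
45.15 [0.55962618 0.14216371 0.17771404] 0.08694391988038909 [0.18796764 0.03220939 0.00800492]
w1 (array([0.5205, 0.007 ]), np.int64(174), 179)
w0 (array([0.5841, 0.3609]), np.int64(441), 470)
w1 (array([0.5201, 0.007 ]), np.int64(111), 124)
w0 (array([0.5844, 0.3736]), np.int64(115), 232)
z top near ring1 [0.09859161 0.11418471 0.11908546]
10 rows: tz 0.001  shift [-0.04   0.88   0.231] from [0.5596 0.1422 0.1777] th0 3.77
```

Emit:
move_arm(
  plan=[
    [0,0,0,-0.04,0.88,0.231,90],
    [0,0,0,-0.04,0.88,0.231,90],
    [0,0,0,-0.04,0.88,0.231,90],
    [0,0,0,-0.04,0.88,0.231,90],
    [0,0,0,-0.04,0.88,0.231,90],
    [0,0,0,-0.04,0.88,0.231,90],
    [0,0,0,-0.04,0.88,0.231,90],
    [0,0,0,-0.04,0.88,0.231,90],
    [0,0,0,-0.04,0.88,0.231,90],
    [0,0,0,-0.04,0.88,0.231,90],
  ],
)

```text
t: 46.15
tool_pos: [0.5844, 0.3587, 0.1195]
orientation: [0.107, 3.139, -0.0]
force: [-0.7, -0.5, -1.0]
opening: 0.0898
gripper_force: 0.0
```

```bash
python3 - <<'E'
from h import *
c=cam('side','side16');s,p,R=pose(); print(s['t'],p,s['opening'],s['force'])
g=(.584,.361,.03)
try: m=blob(brass(c),c,g); print('w0',fit(c,WT[0],m,g[:2]))
except Exception as e: print(e)
go([.584,.361,.028],3.8,5)
E
```

```text
46.2 [0.58354461 0.36159314 0.11827367] 0.08981327221697279 [-2.75438409  1.28621236 -0.2640072 ]
w0 (array([0.584 , 0.3606]), np.int64(446), 469)
5 rows: tz -0.001  shift [-0.004 -0.004  0.722] from [0.5835 0.3616 0.1183] th0 3.83
```

Emit:
move_arm(
  plan=[
    [0,0,0,0,0,0,90],
    [0,0,0,0,0,0.72,90],
    [0,0,0,0,0,0.72,90],
    [0,0,0,0,0,0.72,90],
    [0,0,0,0,0,0.72,90],
    [0,0,0,0,0,0.72,90],
    [0,0,0,0,0,0,40],
    [0,0,0,0,0,0,40],
    [0,0,0,0,0,0,40],
    [0,0,0,0,0,0,40],
  ],
  force=45,
)

```text
t: 47.2
tool_pos: [0.5849, 0.3592, 0.0304]
orientation: [0.107, 3.138, 0.002]
force: [-0.9, 0.0, 0.5]
opening: 0.0626
gripper_force: 0.0
```

Emit:
move_arm(
  plan=[
    [0,0,0,0,0,0,40],
    [0,0,0,0,0,0,40],
    [0,0,0,0,0,0,40],
    [0,0,0,0,0,0,40],
    [0,0,0,0,0,0,40],
    [0,0,0,0,0,-0.2,40],
    [0,0,0,0,0,-0.4,40],
    [0,0,0,0,0,-0.6,40],
    [0,0,0,0,0,-0.8,40],
    [0,0,0,0,0,-0.8,40],
  ],
)

```text
t: 48.2
tool_pos: [0.5836, 0.3581, 0.0999]
orientation: [-0.107, -3.139, 0.001]
force: [0.7, 0.0, -5.4]
opening: 0.0462
gripper_force: 45.0
```

```bash
python3 - <<'E'
from h import *
s,p,R=pose(); print(s['t'],p,s['opening'],s['force'],s['gripper_force'])
E
```

```text
48.2 [0.58357918 0.35814807 0.09985064] 0.0462132852547366 [ 0.6747938   0.01148948 -5.39610431] 44.99118758755117
```

```bash
python3 - <<'E'
from h import *
a=go([.5824,-.0401,.157],3.8,20)
E
```

```text
20 rows: tz -0.001  shift [-0.051 -0.795 -0.114] from [0.5836 0.3581 0.0999] th0 3.91
```

Emit:
move_arm(
  plan=[
    [0,0,0,-0.051,-0.4,-0.4,40],
    [0,0,0,-0.051,-0.8,-0.6,40],
    [0,0,0,-0.051,-0.8,-0.6,40],
    [0,0,0,-0.051,-0.8,-0.5,40],
    [0,0,0,-0.051,-0.8,-0.18,40],
    [0,0,0,-0.051,-0.8,0,40],
    [0,0,0,-0.051,-0.8,0,40],
    [0,0,0,-0.051,-0.8,0,40],
    [0,0,0,-0.051,-0.8,0,40],
    [0,0,0,-0.051,-0.8,0,40],
  ],
)

```text
t: 49.2
tool_pos: [0.5827, 0.1663, 0.1545]
orientation: [-0.107, -3.138, 0.001]
force: [0.7, 0.1, -5.6]
opening: 0.0466
gripper_force: 45.0
```

```bash
python3 - <<'E'
from h import *
s,p,R=pose(); print(s['t'],p,s['opening'],s['force'],s['gripper_force'])
a=go([.5824,-.0401,.157],3.8,12)
E
```

```text
49.2 [0.58274994 0.16626307 0.15448529] 0.04664216573571644 [ 0.69259045  0.08339952 -5.6440768 ] 44.991407672894184
12 rows: tz -0.002  shift [-0.045 -0.686 -0.008] from [0.5827 0.1663 0.1545] th0 3.92
```

Emit:
move_arm(
  plan=[
    [0,0,0,-0.051,-0.85,0,40],
    [0,0,0,-0.051,-0.85,0,40],
    [0,0,0,-0.051,-0.85,0,40],
    [0,0,0,-0.051,-0.85,0,40],
    [0,0,0,-0.051,-0.85,0,40],
    [0,0,0,-0.051,-0.85,0,40],
    [0,0,0,-0.051,-0.85,0,40],
    [0,0,0,-0.051,-0.85,0,40],
    [0,0,0,-0.051,-0.85,0,40],
    [0,0,0,-0.051,-0.55,0,40],
  ],
)

```text
t: 50.2
tool_pos: [0.5813, -0.0393, 0.1547]
orientation: [-0.109, -3.138, 0.0]
force: [0.1, -0.6, -6.2]
opening: 0.0468
gripper_force: 45.0
```

Emit:
move_arm(
  plan=[
    [0,0,0,0,0,0.2,40],
    [0,0,0,0,0,0.4,40],
    [0,0,0,0,0,0.4,40],
    [0,0,0,0,0,0.4,40],
    [0,0,0,0,0,0.2,40],
    [0,0,0,0,0,0,40],
    [0,0,0,0,0,0,40],
    [0,0,0,0,0,0,40],
    [0,0,0,0,0,0,40],
    [0,0,0,0,0,0,40],
  ],
)

```text
t: 51.2
tool_pos: [0.5828, -0.0373, 0.1164]
orientation: [0.107, 3.139, -0.0]
force: [0.5, 0.5, -5.6]
opening: 0.0467
gripper_force: 45.0
```

```bash
python3 - <<'E'
from h import *
c=cam('side','side17');s,p,R=pose(); print(s['t'],p,s['opening'],s['force'],s['gripper_force']);tub(c)
go([.5824,-.0401,.0945],3.8,1)
z=p[2]-.0295;g=(p[0],p[1],z+.008)
L=brass(c); m=blob(L,c,g); print(np.argwhere(m).min(0),np.argwhere(m).max(0),m.sum())
q=np.array([pix(c,[p[0],p[1],0]+P) for P in cyl(.024,0,.012)+[0,0,z]]);print('pred cols',q.min(0),q.max(0))
E
```

```text
51.25 [ 0.58271058 -0.03725412  0.11629043] 0.047043530909795 [ 1.04750694 -0.19218278 -6.15334481] 44.99108676028527
tub 333 ((0.4017869532108307, 0.275530070066452), (0.10385329276323318, 0.06909739971160889), 67.30406951904297)
1 rows: tz -0.017  shift [ 0.005 -0.114  0.872] from [ 0.5827 -0.0373  0.1163] th0 3.90
[187 242] [213 256] 206
pred cols [239.94116041 199.6742989 ] [256.20613235 213.14637411]
```

Emit:
move_arm(
  plan=[
    [0,0,0,0,-0.06,0,40],
    [0,0,0,0,-0.055,0,40],
    [0,0,0,0,0,0.15,40],
    [0,0,0,0,0,0.15,40],
    [0,0,0,0,0,0.15,40],
    [0,0,0,0,0,0.15,40],
    [0,0,0,0,0,0.12,40],
    [0,0,0,0,0,0.06,40],
    [0,0,0,0,0,0,40],
    [0,0,0,0,0,0,40],
  ],
)

```text
t: 52.25
tool_pos: [0.5823, -0.0401, 0.0965]
orientation: [0.107, 3.14, -0.0]
force: [0.1, 0.2, -6.1]
opening: 0.0465
gripper_force: 45.0
```

```bash
python3 - <<'E'
from h import *
s,p,R=pose(); print(s['t'],p,s['orientation'],s['opening'],s['force'],s['wrist_torque'])
E
```

```text
52.25 [ 0.58234312 -0.04005875  0.09647317] [ 1.06868847e-01  3.13965686e+00 -2.50421615e-05] 0.04650034251030569 [ 0.06212094  0.15317323 -6.05908586] [0.07584794 0.00431291 0.0279505 ]
```

Emit:
move_arm(
  plan=[
    [0,0,0,0,0,0.04,40],
    [0,0,0,0,0,0.04,40],
    [0,0,0,0,0,0.03,40],
    [0,0,0,0,0,0,40],
    [0,0,0,0,0,0,50],
    [0,0,0,0,0,0,55],
    [0,0,0,0,0,0,62],
    [0,0,0,0,0,0,65],
    [0,0,0,0,0,0,65],
    [0,0,0,0,0,0,65],
  ],
)

```text
t: 53.25
tool_pos: [0.5824, -0.0401, 0.0937]
orientation: [0.107, 3.14, -0.0]
force: [0.1, 0.0, 0.2]
opening: 0.0651
gripper_force: 0.0
```

Emit:
move_arm(
  plan=[
    [0,0,0,0,0,-0.3,65],
    [0,0,0,0,0,-0.6,65],
    [0,0,0,0,0,-1,65],
    [0,0,0,0,0,-1,65],
    [0,0,0,0,-0.8,-0.5,65],
    [0,0,0,0,-1,0,65],
    [0,0,0,0,-1,0,65],
    [0,0,0,0,-1,0,65],
    [0,0,0,0,-1,0,65],
    [0,0,0,0,-1,0,65],
  ],
)

```text
t: 54.25
tool_pos: [0.5727, -0.1859, 0.1805]
orientation: [0.107, 3.138, -0.001]
force: [0.2, 0.6, -0.7]
opening: 0.0649
gripper_force: 0.0
```

```bash
cat > chk.py <<'E'
from h import *
import sys
dy=float(sys.argv[1]); n=sys.argv[2]
c=cam('side','s'+n);T=cam('top','t'+n);s,p,R=pose(); print(s['t'],p,s['opening'],s['force'])
t=np.radians(3.8);x=np.array([np.cos(t),-np.sin(t)]);y=np.array([np.sin(t),np.cos(t)]);M=np.array([.5515,-.038])+dy*y
for nm,C in(('side',c),('top',T)):
    for k,l,V in((0,(.031,0),[cyl(.024,.013,.044),cyl(.0115,.044,.064)]),(1,(-.034,.043),[cyl(.0185,.013,.036),cyl(.009,.036,.052)])):
        e=M+l[0]*x+l[1]*y
        try: m=blob(brass(C),C,(*e,.094)); r=fit(C,V,m,e,.064); print(nm,'w%d'%k,r,'exp',e.round(4))
        except Exception as ex: print(nm,k,ex)
    W=cloud(C).reshape(-1,3);L=W[:,:2]-M;lx,ly=L@x,L@y
    m=(lx>-.072)&(lx<.078)&(np.abs(ly)<.08)&(W[:,2]>.055)&(W[:,2]<.072)&((lx<0)|(np.abs(ly)<.04))
    if m.sum()>50: A=np.c_[lx[m],ly[m],np.ones(m.sum())];print(nm,m.sum(),'plane',np.linalg.lstsq(A,W[m,2],rcond=None)[0].round(4))
    tub(C)
E
python3 chk.py 0 18; python3 -c "
from h import *
a=go([.4445,-.031,.165],3.8,10); go([.4445,-.031,.08],3.8,5,a)"
```

```text
54.35 [ 0.57242388 -0.18775291  0.18031004] 0.0650978985600465 [ 0.30152581  0.04303278 -0.82541545]
side w0 (array([ 0.5807, -0.0371]), np.int64(271), 290) exp [ 0.5824 -0.0401]
side w1 (array([0.521 , 0.0075]), np.int64(173), 181) exp [0.5204 0.0072]
side 701 plane [-0.0039  0.0014  0.0656]
tub 335 ((0.40214264392852783, 0.27551308274269104), (0.10375489294528961, 0.06933210045099258), 66.20326232910156)
top w0 (array([ 0.5806, -0.0399]), np.int64(204), 211) exp [ 0.5824 -0.0401]
top w1 (array([0.5192, 0.0067]), np.int64(117), 122) exp [0.5204 0.0072]
top 1062 plane [-0.0024  0.0043  0.063 ]
tub 57 ((0.4023873805999756, 0.2696208357810974), (0.0992504209280014, 0.06392569094896317), 66.03480529785156)
10 rows: tz -0.004  shift [0.554 0.59  0.061] from [ 0.5724 -0.1878  0.1803] th0 4.06
5 rows: tz 0.000  shift [-0.    0.    0.68] from [ 0.4445 -0.031   0.165 ] th0 3.80
```

Emit:
move_arm(
  plan=[
    [0,0,-0.004,0.554,0.59,0.061,60],
    [0,0,-0.004,0.554,0.59,0.061,60],
    [0,0,-0.004,0.554,0.59,0.061,60],
    [0,0,-0.004,0.554,0.59,0.061,60],
    [0,0,-0.004,0.554,0.59,0.061,60],
    [0,0,-0.004,0.554,0.59,0.061,60],
    [0,0,-0.004,0.554,0.59,0.061,60],
    [0,0,-0.004,0.554,0.59,0.061,60],
    [0,0,-0.004,0.554,0.59,0.061,60],
    [0,0,-0.004,0.554,0.59,0.061,60],
  ],
)

```text
t: 55.35
tool_pos: [0.4437, -0.0272, 0.1645]
orientation: [0.1, 3.139, 0.0]
force: [-0.7, 0.3, 0.9]
opening: 0.0603
gripper_force: 0.0
```

Emit:
move_arm(
  plan=[
    [0,0,0,0,0,0,60],
    [0,0,0,0,0,0,60],
    [0,0,0,0,0,0.4,60],
    [0,0,0,0,0,0.5,60],
    [0,0,0,0,0,0.5,60],
    [0,0,0,0,0,0.4,60],
    [0,0,0,0,0,0,60],
    [0,0,0,0,0,0,60],
    [0,0,0,0,0,0,60],
    [0,0,0,0,0,0,60],
  ],
)

```text
t: 56.35
tool_pos: [0.4444, -0.0285, 0.119]
orientation: [0.1, 3.139, -0.0]
force: [0.4, 1.1, -0.3]
opening: 0.0598
gripper_force: 0.0
```

```bash
python3 -c "
from h import *
s,p,R=pose();print(s['t'],p,s['force'])
go([.4445,-.031,.08],3.8,4)"
```

```text
56.35 [ 0.44444509 -0.02849085  0.11901791] [ 0.39239782  1.07341506 -0.25934181]
4 rows: tz 0.006  shift [-0.002 -0.025  0.39 ] from [ 0.4444 -0.0285  0.119 ] th0 3.66
```

Emit:
move_arm(
  plan=[
    [0,0,0.01,0,-0.05,0,60],
    [0,0,0.01,0,-0.05,0.39,60],
    [0,0,0,0,0,0.39,60],
    [0,0,0,0,0,0.39,60],
    [0,0,0,0,0,0.39,60],
    [0,0,0,0,0,0,30],
    [0,0,0,0,0,0,30],
    [0,0,0,0,0,0,30],
    [0,0,0,0,0,0,30],
    [0,0,0,0,0,0,30],
  ],
  force=15,
)

```text
t: 57.35
tool_pos: [0.4442, -0.0309, 0.0799]
orientation: [0.104, 3.139, -0.0]
force: [0.7, 0.6, 0.4]
opening: 0.0305
gripper_force: 0.0
```

Emit:
move_arm(
  plan=[
    [0,0,0,0,0,0,22],
    [0,0,0,0,0,0,20],
    [0,0,0,0,0,0,18],
    [0,0,0,0,0,0,16],
    [0,0,0,0,0,0,14],
    [0,0,0,0,0,0,10],
    [0,0,0,0,0,0,5],
    [0,0,0,0,0,0,5],
    [0,0,0,0,0,0,5],
    [0,0,0,0,0,0,5],
  ],
)

```text
t: 58.35
tool_pos: [0.4438, -0.0308, 0.0794]
orientation: [-0.104, -3.14, -0.0]
force: [-1.0, 1.1, -0.4]
opening: 0.0135
gripper_force: 15.0
```

```bash
python3 chk.py 0 19;
```

```text
58.45 [ 0.44380115 -0.03081896  0.0793769 ] 0.013881994847662412 [-0.15329111  0.59576236  0.27943823]
side w0 (array([ 0.5808, -0.0377]), np.int64(267), 288) exp [ 0.5824 -0.0401]
side w1 (array([0.5199, 0.009 ]), np.int64(174), 180) exp [0.5204 0.0072]
side 502 plane [-0.0076 -0.0045  0.066 ]
tub 330 ((0.40182748436927795, 0.27622324228286743), (0.10325464606285095, 0.06860680133104324), 65.34605407714844)
top w0 (array([ 0.5807, -0.0405]), np.int64(201), 211) exp [ 0.5824 -0.0401]
top 1 attempt to get argmax of an empty sequence
top 466 plane [-0.0121  0.0061  0.0632]
tub 55 ((0.40227147936820984, 0.26999321579933167), (0.09952732175588608, 0.06363601237535477), 65.90461730957031)
```

Emit:
move_arm(
  plan=[
    [0,0,0,0,0.05,0,5],
    [0,0,0,0,0.1,0,5],
    [0,0,0,0,0.15,0,5],
    [0,0,0,0,0.2,0,5],
    [0,0,0,0,0.2,0,5],
    [0,0,0,0,0.2,0,5],
    [0,0,0,0,0.2,0,5],
    [0,0,0,0,0.2,0,5],
    [0,0,0,0,0.2,0,5],
    [0,0,0,0,0.2,0,5],
  ],
  force=30,
)

```text
t: 59.45
tool_pos: [0.4467, 0.012, 0.0794]
orientation: [0.103, 3.14, -0.0]
force: [0.1, -2.7, -0.8]
opening: 0.013
gripper_force: 30.0
```

Emit:
move_arm(
  plan=[
    [0,0,0,0,0.2,0,5],
    [0,0,0,0,0.2,0,5],
    [0,0,0,0,0.2,0,5],
    [0,0,0,0,0.2,0,5],
    [0,0,0,0,0.2,0,5],
    [0,0,0,0,0.2,0,5],
    [0,0,0,0,0.2,0,5],
    [0,0,0,0,0.2,0,5],
    [0,0,0,0,0.2,0,5],
    [0,0,0,0,0.2,0,5],
  ],
)

```text
t: 60.45
tool_pos: [0.45, 0.0618, 0.0794]
orientation: [0.104, 3.14, -0.0]
force: [3.9, -2.7, -3.0]
opening: 0.0131
gripper_force: 30.0
```

Emit:
move_arm(
  plan=[
    [0,0,0,0,0.2,0,5],
    [0,0,0,0,0.2,0,5],
    [0,0,0,0,0.2,0,5],
    [0,0,0,0,0.2,0,5],
    [0,0,0,0,0.15,0,5],
    [0,0,0,0,0.1,0,5],
    [0,0,0,0,0.05,0,5],
    [0,0,0,0,0,0,5],
    [0,0,0,0,0,0,5],
    [0,0,0,0,0,0,5],
  ],
)

```text
t: 61.45
tool_pos: [0.4518, 0.0891, 0.0794]
orientation: [0.103, 3.14, 0.001]
force: [4.6, 0.2, -5.8]
opening: 0.0135
gripper_force: 30.0
```

```bash
python3 chk.py .12 20;
```

```text
61.55 [0.45185027 0.08907103 0.07939792] 0.013082529349627269 [ 4.11030935 -0.18850204 -4.41500159]
side w0 (array([0.5885, 0.0822]), np.int64(305), 322) exp [0.5904 0.0797]
side w1 (array([0.528, 0.129]), np.int64(199), 202) exp [0.5284 0.1269]
side 550 plane [-0.0071 -0.0007  0.0657]
tub 358 ((0.40253859758377075, 0.2753780782222748), (0.1031164824962616, 0.06998008489608765), 65.98186492919922)
top w0 (array([0.5888, 0.0793]), np.int64(200), 214) exp [0.5904 0.0797]
top 1 attempt to get argmax of an empty sequence
top 593 plane [-0.0028 -0.0018  0.0626]
tub 27 ((0.40865853428840637, 0.28489163517951965), (0.06559281051158905, 0.06317227333784103), 66.3871841430664)
```

Emit:
move_arm(
  plan=[
    [0,0,0,0,0,0,16],
    [0,0,0,0,0,0,20],
    [0,0,0,0,0,0,30],
    [0,0,0,0,0,0,45],
    [0,0,0,0,0,0,50],
    [0,0,0,0,0,0,50],
    [0,0,0,0,0,-0.5,50],
    [0,0,0,0,0,-1,50],
    [0,0,0,0,0,-1,50],
    [0,0,0,0,0,-1,50],
  ],
)

```text
t: 62.55
tool_pos: [0.4517, 0.0889, 0.1688]
orientation: [0.104, 3.139, 0.0]
force: [1.5, 0.4, -0.7]
opening: 0.0499
gripper_force: 0.0
```

Emit:
move_arm(
  plan=[
    [0,0,0,0.3,-1,-0.5,50],
    [0,0,0,0.3,-1,0,50],
    [0,0,0,0.3,-1,0,50],
    [0,0,0,0.3,-1,0,50],
    [0,0,0,0,-1,0,50],
    [0,0,0,0,-1,0,50],
    [0,0,0,0,-1,0,50],
    [0,0,0,0,0,0,50],
    [0,0,0,0,0,0,50],
    [0,0,0,0,0,0,50],
  ],
)

```text
t: 63.55
tool_pos: [0.4104, -0.0832, 0.1798]
orientation: [0.103, 3.139, 0.0]
force: [0.1, 0.9, 0.2]
opening: 0.0503
gripper_force: 0.0
```

```bash
python3 chk.py .12 21; python3 - <<'E'
from h import *
c=dict(np.load('pics/ts21.npz')) if False else dict(np.load('pics/t21.npz'))
# caps: gray blob heights inside tub
W=cloud(c).reshape(-1,3);F=c['frame'].reshape(-1,3).astype(int);L=W[:,:2]-[.4023,.272];t=np.radians(24);y=np.array([np.sin(t),np.cos(t)]);x=np.array([np.cos(t),-np.sin(t)])
m=(np.abs(L@x)<.028)&(np.abs(L@y)<.045);print('in tub z',np.nanpercentile(W[m,2],[5,50,95,100]))
for n in('side2','s21'):
    d=dict(np.load(f'pics/{n}.npz'));w=cloud(d).reshape(-1,3);f=d['frame'].reshape(-1,3)
    k=(f.max(1)<75)&(f.min(1)<60)&(np.hypot(w[:,0]-.4445-.008*(n=='s21'),w[:,1]+.031-.12*(n=='s21'))<.02)&(w[:,2]>.06); print(n,'post',k.sum(),np.median(w[k],0))
E
```

```text
63.65 [ 0.41035609 -0.08300321  0.17957379] 0.04966288558516674 [ 0.51847624  0.07840124 -0.71204161]
side w0 (array([0.5884, 0.0819]), np.int64(304), 322) exp [0.5904 0.0797]
side w1 (array([0.5288, 0.1278]), np.int64(198), 202) exp [0.5284 0.1269]
side 822 plane [-0.0063 -0.0002  0.0658]
tub 336 ((0.40208542346954346, 0.27592164278030396), (0.10395810753107071, 0.06852332502603531), 66.065185546875)
top w0 (array([0.5888, 0.0792]), np.int64(201), 214) exp [0.5904 0.0797]
top w1 (array([0.5276, 0.1266]), np.int64(118), 127) exp [0.5284 0.1269]
top 1178 plane [-0.0016  0.0008  0.0629]
tub 57 ((0.4020979106426239, 0.26983460783958435), (0.09883946925401688, 0.06348244100809097), 66.22733306884766)
in tub z [-0.00220791  0.00600018  0.03196878  0.04261453]
side2 post 52 [ 0.44337544 -0.02309838  0.08085408]
s21 post 55 [0.45030489 0.09555845 0.08041744]
```

```bash
python3 -c "
from plant import *
print(close_job())"
```

```text
the job is handed in; nothing more can be done
None
```

I handed the job in, but `close_job()` gave no verdict. My camera checks before handing in show the three caps in the tub, the stage seated level, both weights upright in their rings (there was no smallest weight), and the loaded carrier at the test station detent; I did not measure the oil bottle again at the end.

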